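# Re-rack the harmonicas by size and swap out the stray capo

### The job

Move the harmonicas to the empty pale rack, one flat in each slot, graded by length with the longest next to the metronome and the shortest next to the jar. One slot of the full rack wrongly holds a grey capo: the harmonica missing from that set is on the single stand, so it goes into the pale rack with the others and the capo takes its place on the stand. Lay everything centred across both rails, let go, and do not push the metronome or the jar.

Things in the scene. Friction and masses are not known exactly. Their poses are not given: they have to be found in the camera images.
- harmonica80_center (a point): Loose harmonica, stainless covers on a black comb, 80 mm long (x axis), 24 mm wide (y), 20 mm high (z), told from the others by its length; the point is its centre, 10 mm above its underside. At the start it lies flat in a slot of the old rack or on the spare stand, long axis within 0.25 rad of the rack's x axis.
- harmonica100_center (a point): Loose harmonica, stainless covers on a black comb, 100 mm long (x axis), 24 mm wide (y), 20 mm high (z), told from the others by its length; the point is its centre, 10 mm above its underside. At the start it lies flat in a slot of the old rack or on the spare stand, long axis within 0.25 rad of the rack's x axis.
- harmonica120_center (a point): Loose harmonica, stainless covers on a black comb, 120 mm long (x axis), 24 mm wide (y), 20 mm high (z), told from the others by its length; the point is its centre, 10 mm above its underside. At the start it lies flat in a slot of the old rack or on the spare stand, long axis within 0.25 rad of the rack's x axis.
- harmonica140_center (a point): Loose harmonica, stainless covers on a black comb, 140 mm long (x axis), 24 mm wide (y), 20 mm high (z), told from the others by its length; the point is its centre, 10 mm above its underside. At the start it lies flat in a slot of the old rack or on the spare stand, long axis within 0.25 rad of the rack's x axis.
- capo_center (a point): Loose grey guitar capo lying on its side: two parallel grey bars with black pads, a pivot and two short handles, 100 mm long (x axis), 24 mm across both bars (y), 18 mm high (z), to be gripped across both bars; the point is half-way up, 9 mm above its underside, near the middle of its length. At the start it is in one of the old rack's slots.
- old_rack: Full rack, mid-brown wood, 80 x 260 mm, fixed; holds three harmonicas and the capo at the start. Four slots side by side, centred at its y = -90, -30, +30, +90 mm; a thing in a slot lies along its x across two rails, tops at z = 26 mm (rails as on the spare stand). Origin: centre of the underside, on the work surface.
- new_rack: Empty rack, pale wood, 80 x 260 mm, fixed; metronome past one end, jar past the other. Four slots side by side, centred at its y = -90, -30, +30, +90 mm; a thing in a slot lies along its x across two rails, tops at z = 26 mm (rails as on the spare stand). Origin: centre of the underside, on the work surface.
- spare_stand: Single-slot brown stand, 80 x 80 mm, fixed; holds the fourth harmonica at the start. Slot along its x at the origin (centre of the underside). Rails 10 mm wide at x = -27 and +27 mm, tops at z = 26 mm, over an 8 mm plank; open 44 mm gap between them for fingers. Pegs 14 mm thick, 12 mm high on the rails at y = -30 and +30 mm leave the slot 46 mm clear.
- metronome: Small boxy white plastic metronome with a round grey turning knob on top, 36 x 50 mm, 60 mm high, loose, not to be disturbed; about 180 mm from the middle of the new rack, past one end. Origin: centre of its underside.
- jar: Glass jar with a steel twist cap, 48 mm across, 60 mm high, loose, not to be disturbed; about 180 mm from the middle of the new rack, past the other end. Origin: centre of its underside.
Not all that is in view belongs to the job. What is shaped like the part that bears harmonica140_center but orange or pink is not meant.

How it is judged:
By the outcome, as a careful person would: the job done as asked, in the order asked, and still so for the second after the job is handed in, with the robot touching nothing.
It also fails if it takes over 131 s, if anything falls off the work surface, if the arm or the gripper's body presses on something with over 40 N, if the wrist force passes 120 N, or if a joint passes its speed limit or range.

### The arm

A 7-joint arm with a two-finger parallel gripper is mounted at the origin on the work surface. World frame = base frame: x ahead of the robot, y to its left, z up, the work surface at z = 0. Lengths are in m, angles in degrees, forces in N, time in s.
With the tool pointing down it reaches from about 0.4 to 0.925 m from the base axis. Payload 4.1 kg.
Tool frame: the origin (TCP) lies midway between the tips of the shut fingers; the grasp point (between the pads) lies 19 mm behind it (robot.pinch_z is the z of the grasp point in the tool frame, in m); z points along the fingers, y is the direction in which the jaws open and shut (so a half turn about z gives the same grasp; the last joint's range is limited). The gripper opens to 85 mm and grips with 20 to 120 N. Pads are 22 mm wide; open, the fingers measure 114 mm over their backs; the gripper's body (76 mm by 85 mm) begins 54 mm behind the grasp point. The pads swing forward as they close: fully open they stand 13 mm farther back than shut.
Start: joints at [-69.672, 22.827, 2.584, 88.041, -1.071, 69.15, -2.905], TCP at [0.285, 0.584, 0.231] pointing down, gripper open.
Joint ranges: [-161.44, 161.44], [-28.35, 127.94], [-78.24, 83.42], [0, 140.83], [-78.03, 258.03], [13.02, 114.36], [-168.23, 168.23]. Speed limits (degrees/s): [147.25, 147.25, 180, 180, 180, 180, 180].

### API

Orientations are given as [roll, pitch, yaw] about the fixed x, y, z axes, in that order (R = Rz(yaw) Ry(pitch) Rx(roll)).
In Python, from plant import robot, eyes, order, search_frame, trace, spot_point gives the robot as it stands. The module is installed in compiled form; this text tells all that it offers.
- The arm moves only by the tool play_rows, never from a script. Its argument "targets" is a list of rows, each a list of 7 numbers: the turn, a rotation vector about the tool's x, y, z in rad, then the shift along the tool's x, y, z in m, then the opening in per cent of the stroke, from 0 (shut) to 100 (fully open). A call has 1 to 5 rows; each row shifts and turns the pose as measured when the row begins, along the tool's axes as they then stand; what a row does not reach is not made up. A row lasts 1/8 s, in which the tool goes at most 62.5 mm and 10.7 degrees, less where a joint would pass 70% of its speed; a pose out of reach is approached as far as the arm can. A call with a gripper value outside its range is refused whole. The fingers move at their own pace and stop on an object; the grip force is fixed at half the most. Time passes only in rows, so rows that do not move let the fingers close. It gives the time, the measured TCP pose, the force and the opening at its end, in the units of the state.
- robot.observe(): the state, without advancing time (a new reading comes with each control period).
- eyes.camera(name): name is "side" or "top"; returns the picture (420x560x3 uint8, red, green, blue); there is no depth.
- eyes.camera_info(name): a dict with "fx", "fy", "cx", "cy" (pixels), "R" (3x3) and "t" (3): a world point X has camera coordinates R X + t. Camera axes: x right, y down, z forward; pixel columns grow to the right and rows downward; lengths in m; the calibration is good to about 2 mm. A picture is of the moment at which its call begins. camera_info takes no time and is no camera call.
- order.hand_in(): hands the job in, once; it reports no verdict.
Trained networks look in the newest picture that a camera, given by its name, has taken for a name from the list of things; names that differ only in an ending like _2 or _b are one class to them, and where a whole thing is asked for, a point or a joint stands for the part that bears it (a point fixed in the world has none). Each returns a list of dicts, best first, with "confidence" (0 to 1); they miss things now and then, are a little off and sometimes report something else, mostly with a low value. They report only what shows in the picture. A call takes as long as a camera call. They do not tell look-alikes from the thing itself.
- search_frame(camera, query): "pixel" ([row, column] in pixels, amid what is visible of it).
- trace(camera, query): "pixels" (420x560 bool, what is visible of it) and "pixel" ([row, column] in pixels, amid what is visible of it).
- spot_point(camera, query): "pixel" ([row, column] in pixels: a listed point, or the origin of a listed thing).
The state is a dict: "clock": time; "q": joint angles; "joint_vel": joint speeds; "effort": joint torques, N m; "tool_pos": TCP position; "eef_rot": TCP orientation; "contact_force": force on the tool from outside, world axes, zero at the start; "wrist_torque": the same for the moment, N m; "grip_width": finger opening in m.
Only numpy, scipy, OpenCV 4.12 (cv2) and the standard library are available. Lean on these libraries where they do the work, as an engineer would, in place of code of your own. Each camera call takes 0.05 s, during which the arm holds its last target. There are 200 camera calls.

## Working session

There is one attempt and no reset: what is moved stays moved. The work goes in short steps, Python scripts to look and compute and a tool call to move; the robot and the scene stay as the last step left them, time stands still between calls to the robot, and variables do not carry over. Pictures are saved under pics/ and viewed, about 12 in all and at most 16, crops included, and the job is handed in when it is done.

Besides the shell and the picture viewer there is one more tool, called after "Emit:" as name(argument=value, ...), one argument or row to a line, values as JSON. play_rows: Moves the arm, as the interface text tells. Its arguments: {"type":"object","properties":{"targets":{"type":"array"}},"required":["targets"]}

```bash
mkdir -p pics; python3 - <<'E'
from plant import robot, eyes
import cv2,numpy as np
print(robot.observe(), robot.pinch_z)
for n in("top","side"):
    cv2.imwrite(f"pics/{n}0.png",eyes.camera(n)[:,:,::-1]); print(n,eyes.camera_info(n))
E
```

```text
{'clock': 0.0, 'q': array([-69.67262154,  22.87432911,   2.58009344,  88.11586863,
        -1.068972  ,  69.14755091,  -2.90215136]), 'joint_vel': array([-0.04702803,  0.09235681, -0.05462561,  0.00241234, -0.01022269,
       -0.00064813,  0.08188019]), 'effort': array([ 4.23804249e-04, -4.75127399e+01,  1.36512525e+00, -2.54215872e+01,
        1.16367848e-02,  9.32016381e-03,  1.58343585e-05]), 'tool_pos': array([0.28465088, 0.58365045, 0.23022307]), 'eef_rot': array([-1.79886788e+02,  1.01776623e-02,  1.54010506e+02]), 'contact_force': array([-1.06505971, -1.13871294, -0.69482763]), 'wrist_torque': array([-0.00538846,  0.03681232, -0.01835346]), 'grip_width': 0.08552660392372959} -0.0187
top {'fx': 538.1886305514757, 'fy': 538.1886305514757, 'cx': 288.1734816116083, 'cy': 205.2414615699708, 'R': array([[ 0.01691785, -0.99979561,  0.01106869],
       [-0.98733934, -0.01845125, -0.1575455 ],
       [ 0.15771753, -0.00826322, -0.9874497 ]]), 't': array([-0.03163633,  0.47849694,  1.47174019])}
side {'fx': 447.6383594571193, 'fy': 447.6383594571193, 'cx': 279.1788126811119, 'cy': 207.8161338832262, 'R': array([[ 0.99686242, -0.07891701, -0.00611771],
       [-0.05514306, -0.63694688, -0.76893297],
       [ 0.05678523,  0.76685773, -0.63930013]]), 't': array([-0.48617866,  0.05411333,  1.12706181])}
```

View pics/top0.png

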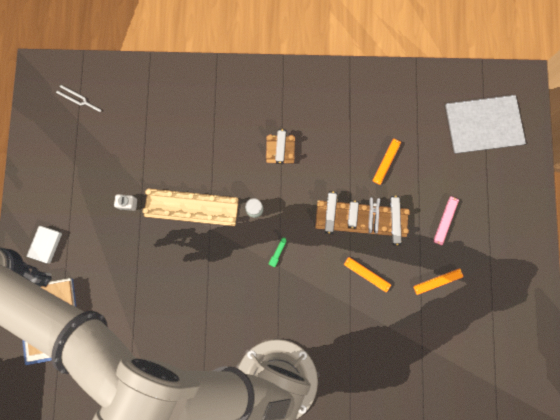

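View pics/side0.png

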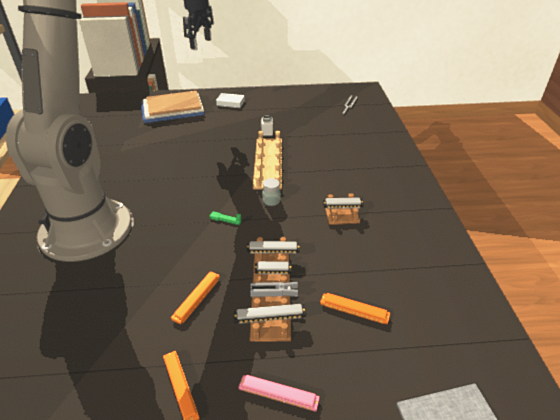

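Top view: metronome (202,125), pale rack (207,192), jar (208,254), stand (148,281), old rack (218,362). The old rack's columns are harmonicas at 331, 353 and 396, and the capo at 374. The orange and pink bars and the green clip are distractors.

```bash
cat > h.py <<'E'
import numpy as np, cv2
from plant import robot, eyes, order, search_frame, trace, spot_point
I={n:eyes.camera_info(n) for n in("top","side")}
def ray(n,p):
    c=I[n];d=c["R"].T@np.array([(p[1]-c["cx"])/c["fx"],(p[0]-c["cy"])/c["fy"],1.]);return -c["R"].T@c["t"],d
def onz(n,p,z):
    o,d=ray(n,p);return (o+d*(z-o[2])/d[2])
def proj(n,X):
    c=I[n];v=c["R"]@np.asarray(X)+c["t"];return np.array([c["cy"]+c["fy"]*v[1]/v[2],c["cx"]+c["fx"]*v[0]/v[2]])
def rect(n,mask,z):
    rc=np.argwhere(mask).astype(float)
    w=np.array([onz(n,p,z)[:2] for p in rc],np.float32)
    (c,s,a)=cv2.minAreaRect(w*1000)
    if s[0]<s[1]: s=s[::-1];a+=90
    return np.round(c,1),np.round(s,1),round((a+90)%180-90,1)
E
python3 - <<'E'
from h import *
for n in("top","side"):
    eyes.camera(n); print("==",n)
    for q,z in [("harmonica80_center",.036),("harmonica100_center",.036),("harmonica120_center",.036),("harmonica140_center",.036),("capo_center",.035),("old_rack",0.),("new_rack",0.),("spare_stand",0.),("metronome",0.),("jar",0.)]:
        for d in spot_point(n,q):
            if d["confidence"]>.3: print(q,"spot",np.round(d["confidence"],2),np.round(d["pixel"],1),np.round(onz(n,d["pixel"],z)*1000,1)[:2])
        zz=.042 if "center" in q else .026 if z==0 else z
        for d in trace(n,q):
            if d["confidence"]>.3: print("   trace",np.round(d["confidence"],2),np.round(d["pixel"],0),*rect(n,d["pixels"],zz))
E
```

```text
== top
harmonica80_center spot 0.73 [215.2 352.4] [ 454.4 -203.7]
   trace 0.57 [215. 354.] [ 456.  -205.7] [77.9 25.7] -6.3
harmonica100_center spot 0.58 [143.4 282.4] [658.2  -3.6]
   trace 0.87 [144. 279.] [646.4   1.2] [100.4  25.7] -3.6
harmonica120_center spot 0.65 [201.  127.2] [482.9 428.3]
harmonica120_center spot 0.61 [215.8 331.7] [ 451.6 -145.6]
   trace 0.65 [214. 332.] [ 459.5 -143. ] [120.2  25.7] -5.3
harmonica140_center spot 0.96 [221.4 448.3] [ 441.8 -473.1]
harmonica140_center spot 0.92 [159.7 385. ] [ 616.1 -297.2]
harmonica140_center spot 0.81 [279.7 438.8] [ 279.2 -441.9]
harmonica140_center spot 0.62 [219.6 397.1] [ 444.3 -329.2]
harmonica140_center spot 0.56 [274.6 368.6] [ 289.8 -248.1]
harmonica140_center spot 0.35 [213.8 331.2] [ 457.3 -144.2]
   trace 0.94 [220. 445.] [ 441.9 -464.2] [137.6  27. ] -20.6
   trace 0.89 [279. 367.] [ 290. -244.] [137.8  25.2] 57.2
   trace 0.82 [162. 386.] [ 609.4 -301.3] [138.1  24.4] -25.2
   trace 0.72 [223. 397.] [ 441.3 -324.5] [138.   26.1] 1.2
   trace 0.57 [280. 439.] [ 273.6 -438.8] [137.8  26.7] -68.1
   trace 0.57 
[... 1833 characters left out ...]
 0.37 [215. 345.] [643.1 -20.5] [115.9  81.3] 88.2
old_rack spot 0.67 [289.5 272.9] [ 455.5 -233.5]
   trace 0.44 [158. 267.] [475.1 249.2] [303.9  76.2] 85.2
   trace 0.4 [215. 346.] [648.9  -0.9] [120.1  80.7] 85.1
new_rack spot 0.73 [162.2 267. ] [471.4 260.7]
   trace 0.77 [158. 270.] [475.8 249.2] [303.9  80.2] 85.2
   trace 0.69 [290. 274.] [ 457.9 -252.5] [100.   40.6] -4.8
spare_stand spot 0.95 [214.6 341.3] [649.9   1. ]
   trace 0.58 [213. 343.] [646.8  -2. ] [117.9  82.2] 89.2
metronome spot 0.61 [130.4 269.7] [491.4 449.6]
   trace 0.55 [125. 266.] [481.3 445.8] [127.6  43.3] 87.4
jar spot 0.86 [199.3 271.6] [473.4  80.3]
   trace 0.75 [191. 273.] [473.9  85.5] [115.2  45.6] 87.1
```

```bash
cat >> h.py <<'E'
from scipy.optimize import minimize
def box(x0,x1,y0,y1,z0,z1): return np.array([[x,y,z] for x in(x0,x1) for y in(y0,y1) for z in(z0,z1)],float)
def rackm(L,ys):
    b=[box(-40,40,-L/2,L/2,0,8)]
    for s in(-27,27):
        b.append(box(s-5,s+5,-L/2,L/2,8,26)); b+=[box(s-5,s+5,y-7,y+7,26,38) for y in ys]
    return b
M={"new_rack":rackm(260,[-120,-60,0,60,120]),"old_rack":rackm(260,[-120,-60,0,60,120]),"spare_stand":rackm(80,[-30,30])}
for l in(80,100,120,140): M[f"harmonica{l}_center"]=[box(-l/2,l/2,-12,12,26,46)]
M["capo_center"]=[box(-50,50,-12,12,26,44)]
K=4
def render(n,m,p):
    c,s=np.cos(p[2]),np.sin(p[2]); im=np.zeros((420*K,560*K),np.uint8)
    for b in m:
        X=np.c_[c*b[:,0]-s*b[:,1]+p[0],s*b[:,0]+c*b[:,1]+p[1],b[:,2]]/1000
        uv=np.array([proj(n,x)[::-1] for x in X])
        h=cv2.convexHull(np.float32((uv+.5)*K*16)).astype(np.int32)
        cv2.fillConvexPoly(im,h,255,cv2.LINE_8,4)
    return cv2.resize(im,(560,420),interpolation=cv2.INTER_AREA)/255.
def fit(q,masks,p0,ign={}):
    "masks: {cam:bool}; p0 mm,mm,rad"
    def f(v):
        p=[v[0],v[1],v[2]/100]
        return sum((np.abs(render(n,M[q],p)-m)*~ign.get(n,np.zeros_like(m))).sum()/m.sum() for n,m in masks.items())
    v0=np.array([p0[0],p0[1],p0[2]*100])
    r=minimize(f,v0,method="Nelder-Mead",options=dict(initial_simplex=v0+np.array([[0,0,0],[6,0,0],[0,6,0],[0,0,5]]),xatol=.1,fatol=1e-4,maxiter=120))
    return np.round([r.x[0],r.x[1],np.degrees(r.x[2]/100)],1),round(r.fun,3)
def near(n,q,P,tol=60):
    "mask of q in cam n whose pixel lies near world P (mm)"
    for d in trace(n,q):
        if np.linalg.norm(onz(n,d["pixel"],.03)[:2]*1000-P[:2])<tol: return d["pixels"]
E
python3 - <<'E'
from h import *
G={"harmonica80_center":(456,-204,-.09),"harmonica100_center":(648,1,-.07),"harmonica120_center":(460,-143,-.09),"harmonica140_center":(443,-325,.02),"capo_center":(453,-263,-.02),"new_rack":(472,255,-.087),"spare_stand":(648,1,0),"old_rack":(450,-234,-.08)}
for n in("top","side"): eyes.camera(n)
D=cv2.dilate
ign={}
for n in("top","side"):
    a=np.zeros((420,560),np.uint8)
    for q,P in [("harmonica80_center",G["harmonica80_center"]),("harmonica100_center",G["harmonica100_center"]),("harmonica120_center",G["harmonica120_center"]),("harmonica140_center",G["harmonica140_center"]),("capo_center",G["capo_center"]),("metronome",(480,435)),("jar",(474,80))]:
        m=near(n,q,P,45)
        if m is None: print("no",n,q); continue
        a|=D(m.astype(np.uint8),np.ones((5,5)))
        G.setdefault("m",{})[n,q]=m
    ign[n]=a>0
for q,p in G.items():
    if q=="m": continue
    for cams in(("top",),("side",),("top","side")):
        ms={n:(G["m"].get((n,q)) if "center" in q else near(n,q,p,90)) for n in cams}
        if any(m is None for m in ms.values()): print(q,cams,"none"); continue
        print(q,cams,*fit(q,ms,p,{} if "center" in q else ign))
E
```

```text
no side harmonica100_center
harmonica80_center ('top',) [ 457.8 -205.8   -5.7] 0.162
harmonica80_center ('side',) [ 458.1 -199.2   -3.1] 0.233
harmonica80_center ('top', 'side') [ 457.9 -205.3   -5.1] 0.458
harmonica100_center ('top',) [652.    0.7  -3.6] 0.21
harmonica100_center ('side',) none
harmonica100_center ('top', 'side') none
harmonica120_center ('top',) [ 463.5 -143.2   -5.7] 0.164
harmonica120_center ('side',) [ 462.8 -136.6   -4.9] 0.173
harmonica120_center ('top', 'side') [ 462.4 -142.2   -5. ] 0.451
harmonica140_center ('top',) [ 442.  -325.4    0.7] 0.109
harmonica140_center ('side',) [ 442.9 -320.5    1.4] 0.189
harmonica140_center ('top', 'side') [ 442.4 -324.     1.8] 0.36
capo_center ('top',) [ 456.3 -263.7   -2.8] 0.299
capo_center ('side',) [ 457.1 -259.6   -3.8] 0.248
capo_center ('top', 'side') [ 455.6 -263.3   -3.3] 0.579
new_rack ('top',) [474.2 254.9  -4.7] 0.03
new_rack ('side',) [474.8 260.9  -4.7] 0.03
new_rack ('top', 'side') [474.4 255.7  -4.7] 0.074
spare_stand ('top',) [6.494e+02 2.300e+00 6.000e-01] 0.102
spare_stand ('side',) [652.2   7.8  -2.6] 0.646
spare_stand ('top', 'side') [651.4   3.2  -1.3] 0.789
old_rack ('top',) [ 450.7 -234.1   -5.2] 0.06
old_rack ('side',) [ 451.2 -231.4   -4.4] 0.029
old_rack ('top', 'side') [ 451.1 -232.5   -4.6] 0.101
```

```bash
cat >> h.py <<'E'
from scipy.spatial.transform import Rotation as Ro
def plan(x,y,z,yaw,n,start=None):
    "rows from the measured pose to x,y,z (mm) yaw(deg), in n rows"
    if start is None:
        s=robot.observe(); p=s["tool_pos"]*1000; R=Ro.from_euler("xyz",s["eef_rot"],degrees=True)
    else: p=np.array(start[:3],float); R=Ro.from_euler("xyz",[180,0,start[3]],degrees=True)
    T=Ro.from_euler("xyz",[180,0,yaw],degrees=True); rv=(R.inv()*T).as_rotvec(); d=(np.array([x,y,z])-p)/n
    for i in range(n):
        Rc=R*Ro.from_rotvec(rv*i/n); sh=Rc.inv().apply(d)/1000
        print([round(float(v),4) for v in np.r_[rv/n,sh]])
    print("turn/row",np.degrees(np.linalg.norm(rv/n)).round(1),"mm/row",np.linalg.norm(d).round(1))
E
python3 - <<'E'
from h import *
plan(651,3,150,176.4,14)
E
```

```text
[0.0, 0.0, -0.0279, -0.0417, -0.0259, 0.0058]
[0.0, 0.0, -0.0279, -0.041, -0.027, 0.0058]
[0.0, 0.0, -0.0279, -0.0402, -0.0281, 0.0058]
[0.0, 0.0, -0.0279, -0.0394, -0.0293, 0.0058]
[0.0, 0.0, -0.0279, -0.0386, -0.0303, 0.0058]
[0.0, 0.0, -0.0279, -0.0377, -0.0314, 0.0058]
[0.0, 0.0, -0.0279, -0.0368, -0.0324, 0.0058]
[0.0, 0.0, -0.0279, -0.0359, -0.0335, 0.0058]
[0.0, 0.0, -0.0279, -0.0349, -0.0345, 0.0058]
[0.0, 0.0, -0.0279, -0.034, -0.0354, 0.0058]
[0.0, 0.0, -0.0279, -0.033, -0.0363, 0.0058]
[0.0, 0.0, -0.0279, -0.0319, -0.0373, 0.0058]
[0.0, 0.0, -0.0279, -0.0309, -0.0381, 0.0058]
[0.0, 0.0, -0.0279, -0.0298, -0.039, 0.0058]
turn/row 1.6 mm/row 49.4
```

```bash
python3 - <<'E'
from h import *
a=eyes.camera("top"); b=eyes.camera("side")
A=cv2.resize(a[120:260,110:420],None,fx=2.5,fy=2.5,interpolation=cv2.INTER_CUBIC)[:, :, ::-1].copy()
cv2.imwrite("pics/crop1.png",A)
E
```

```text
(no output)
```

View pics/crop1.png

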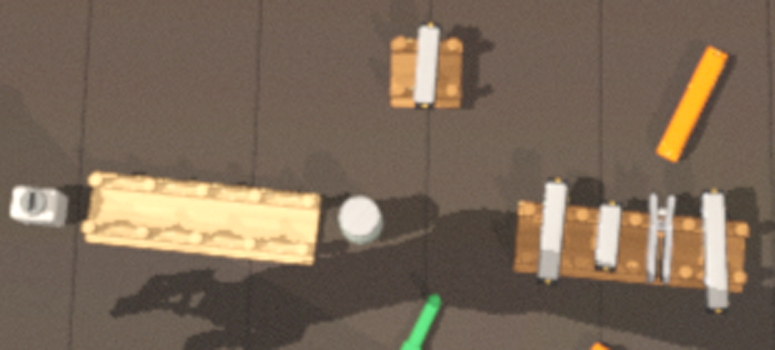

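The crop shows silver harmonicas on the stand (428,65) and in the old rack at columns 552, 607 and 713, with the capo at 660. In the full top picture these are (144,280) = 100 mm, (213,331) = 120, (215,353) = 80, capo (215,374) and (221,396) = 140. The look-alikes, rejected by colour, are orange at (160,386), (275,368) and (281,438), and pink at (221,446). First I move the 100 mm one off the stand.

Emit:
play_rows(
  targets=[
    [0, 0, -0.028, -0.0417, -0.026, 0.0058, 60],
    [0, 0, -0.028, -0.041, -0.027, 0.0058, 60],
    [0, 0, -0.028, -0.04, -0.028, 0.0058, 60],
    [0, 0, -0.028, -0.0394, -0.0293, 0.0058, 60],
    [0, 0, -0.028, -0.0386, -0.0303, 0.0058, 60],
  ],
)

```text
clock: 4.32
tool_pos: [0.4167, 0.3773, 0.2016]
eef_rot: [179.7, -0.1, 162.9]
contact_force: [0.8, 0.2, -0.1]
grip_width: 0.0511
```

Emit:
play_rows(
  targets=[
    [0, 0, -0.028, -0.0377, -0.0314, 0.0058, 60],
    [0, 0, -0.028, -0.0368, -0.0324, 0.0058, 60],
    [0, 0, -0.028, -0.036, -0.0335, 0.0058, 60],
    [0, 0, -0.028, -0.035, -0.0345, 0.0058, 60],
    [0, 0, -0.028, -0.034, -0.0354, 0.0058, 60],
  ],
)

```text
clock: 4.95
tool_pos: [0.5558, 0.1656, 0.1721]
eef_rot: [179.5, 0.1, 171.2]
contact_force: [0.2, 0.3, 0.4]
grip_width: 0.0509
```

Emit:
play_rows(
  targets=[
    [0, 0, -0.028, -0.033, -0.0363, 0.0058, 60],
    [0, 0, -0.028, -0.032, -0.0373, 0.0058, 60],
    [0, 0, -0.028, -0.031, -0.038, 0.0058, 60],
    [0, 0, -0.028, -0.03, -0.039, 0.0058, 60],
  ],
)

```text
clock: 5.45
tool_pos: [0.6686, -0.0024, 0.1481]
eef_rot: [179.5, 0.3, 178.0]
contact_force: [0.8, 0.5, 0.3]
grip_width: 0.0512
```

```bash
python3 - <<'E'
from h import *
s=robot.observe();print(s)
plan(651,3,19,176.4,4)
E
```

```text
{'clock': 5.45, 'q': array([-12.98895767,  28.98443726,  13.73287153,  90.95462784,
        -8.16136455,  60.66792995,  91.01377065]), 'joint_vel': array([ 3.39245708e+01,  2.40816462e+01,  4.40136626e-02, -3.06485330e+01,
       -6.10706608e+00,  6.91684546e+00,  4.68569170e+01]), 'effort': array([-1.69344708e+00, -5.25107861e+01,  5.02197728e+00, -2.17053187e+01,
        1.77334319e-01, -4.05583400e-03, -6.71897214e-01]), 'tool_pos': array([ 0.66858314, -0.00239067,  0.14805878]), 'eef_rot': array([179.47944306,   0.31255244, 177.95675961]), 'contact_force': array([0.81677592, 0.50838395, 0.31435411]), 'wrist_torque': array([-0.02371418, -0.00677344,  0.00339583]), 'grip_width': 0.05122751805330034}
[0.0023, 0.0013, 0.0068, 0.0046, 0.0009, 0.0322]
[0.0023, 0.0013, 0.0068, 0.0046, 0.0009, 0.0323]
[0.0023, 0.0013, 0.0068, 0.0045, 0.001, 0.0323]
[0.0023, 0.0013, 0.0068, 0.0045, 0.001, 0.0323]
turn/row 0.4 mm/row 32.6
```

Emit:
play_rows(
  targets=[
    [0.009, 0.005, 0.028, 0.018, 0.004, 0.03, 60],
    [0, 0, 0, 0, 0, 0.03, 60],
    [0, 0, 0, 0, 0, 0, 60],
  ],
)

```text
clock: 5.82
tool_pos: [0.653, -0.0053, 0.0867]
eef_rot: [-179.8, 0.2, 175.7]
contact_force: [-0.7, -0.5, 0.1]
grip_width: 0.0515
```

```bash
python3 - <<'E'
from h import *
s=robot.observe();print(s["tool_pos"],s["eef_rot"])
a=eyes.camera("top")[100:190,230:330]; b=eyes.camera("side")[130:230,280:400]
f=lambda i:cv2.resize(i,(400,360),interpolation=cv2.INTER_CUBIC)
cv2.imwrite("pics/c2.png",np.hstack([f(a),f(b)])[:,:,::-1])
plan(651,3,19,176.4,3)
E
```

```text
[ 0.65303192 -0.00529814  0.08671609] [-1.79791133e+02  1.62832369e-01  1.75748174e+02]
[-0.0008, 0.0027, -0.0035, 0.0018, 0.0024, 0.0235]
[-0.0008, 0.0027, -0.0035, 0.0017, 0.0024, 0.0235]
[-0.0008, 0.0027, -0.0035, 0.0017, 0.0024, 0.0235]
turn/row 0.3 mm/row 23.7
```

View pics/c2.png

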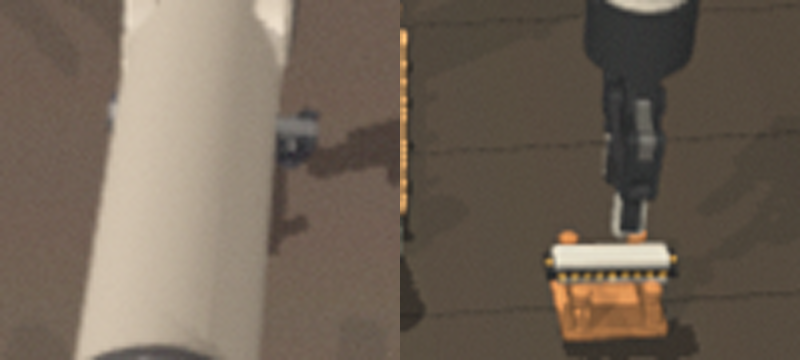

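The fingers (side crop around 630,190) hang over the harmonica's middle (612,258) and straddle it, within about 3 mm along its length. Descending.

Emit:
play_rows(
  targets=[
    [-0.002, 0.003, -0.006, 0.003, 0.007, 0.023, 60],
    [0, 0, 0, 0, 0, 0.024, 60],
    [0, 0, 0, 0, 0, 0.02, 60],
    [0, 0, 0, 0, 0, 0, 60],
  ],
)

```text
clock: 6.42
tool_pos: [0.659, 0.005, 0.0281]
eef_rot: [179.8, 1.0, 176.3]
contact_force: [-2.0, -0.4, -1.1]
grip_width: 0.0512
```

```bash
python3 - <<'E'
from h import *
s=robot.observe();print(s["tool_pos"],s["eef_rot"],s["contact_force"])
plan(651,3,18,176.4,1)
E
```

```text
[0.65896117 0.00495931 0.02814657] [179.84784356   0.95798358 176.30036454] [-2.03809836 -0.39733288 -1.11161445]
[0.0026, 0.0167, -0.0017, 0.008, -0.0025, 0.01]
turn/row 1.0 mm/row 13.0
```

Emit:
play_rows(
  targets=[
    [0.002, 0.017, 0, 0.008, -0.002, 0.004, 60],
    [0, 0, 0, 0, 0, 0.006, 60],
    [0, 0, 0, 0, 0, 0, 60],
  ],
)

```text
clock: 6.8
tool_pos: [0.6528, 0.0031, 0.0199]
eef_rot: [180.0, 0.2, 176.3]
contact_force: [-0.7, -0.5, 0.1]
grip_width: 0.0514
```

```bash
python3 - <<'E'
from h import *
s=robot.observe();print(s["tool_pos"],s["eef_rot"],s["contact_force"],s["joint_vel"])
plan(651,3,18,176.4,1)
E
```

```text
[0.65275191 0.00308998 0.01993165] [179.95142078   0.22026666 176.27745137] [-0.71544297 -0.48230701  0.11920881] [-0.00336472 -0.59159574  0.30225135 -0.32360216  0.13311354  0.00275661
 -0.12147518]
[0.0008, 0.0038, -0.0021, 0.0017, -0.0002, 0.0019]
turn/row 0.3 mm/row 2.6
```

Emit:
play_rows(
  targets=[
    [0, 0, 0, 0.001, 0, 0.001, 0],
    [0, 0, 0, 0, 0, 0, 0],
    [0, 0, 0, 0, 0, 0, 0],
    [0, 0, 0, 0, 0, 0, 0],
    [0, 0, 0, 0, 0, 0, 0],
  ],
)

```text
clock: 7.42
tool_pos: [0.6523, 0.0031, 0.0195]
eef_rot: [179.9, 0.3, 176.3]
contact_force: [0.2, -0.0, -0.7]
grip_width: 0.0233
```

Emit:
play_rows(
  targets=[
    [0, 0, 0, 0, 0, -0.02, 0],
    [0, 0, 0, 0, 0, -0.04, 0],
    [0, 0, 0, 0, 0, -0.04, 0],
    [0, 0, 0, 0, 0, 0, 0],
  ],
)

```text
clock: 7.92
tool_pos: [0.6527, 0.0027, 0.1263]
eef_rot: [179.9, 0.4, 176.2]
contact_force: [-0.0, 0.4, -0.9]
grip_width: 0.0231
```

```bash
python3 - <<'E'
from h import *
s=robot.observe();print(s["tool_pos"],s["eef_rot"],s["contact_force"],s["grip_width"])
plan(472,227,115,175.3,7)
E
```

```text
[0.65267593 0.00272321 0.12630606] [179.93314996   0.44570594 176.23974903] [-0.04656881  0.35527589 -0.92594485] 0.023116297365906605
[0.0002, 0.0011, 0.0023, 0.0279, 0.0303, 0.0014]
[0.0002, 0.0011, 0.0023, 0.0279, 0.0302, 0.0015]
[0.0002, 0.0011, 0.0023, 0.028, 0.0301, 0.0015]
[0.0002, 0.0011, 0.0023, 0.0281, 0.0301, 0.0015]
[0.0002, 0.0011, 0.0023, 0.0281, 0.03, 0.0015]
[0.0002, 0.0011, 0.0023, 0.0282, 0.0299, 0.0016]
[0.0002, 0.0011, 0.0023, 0.0283, 0.0299, 0.0016]
turn/row 0.1 mm/row 41.2
```

Emit:
play_rows(
  targets=[
    [0, 0.001, 0.003, 0.028, 0.03, 0.001, 0],
    [0, 0.001, 0.003, 0.028, 0.03, 0.001, 0],
    [0, 0.001, 0.003, 0.028, 0.03, 0.001, 0],
    [0, 0.001, 0.003, 0.028, 0.03, 0.001, 0],
    [0, 0.001, 0.003, 0.028, 0.03, 0.001, 0],
  ],
)

```text
clock: 8.55
tool_pos: [0.5218, 0.1623, 0.1218]
eef_rot: [-180.0, 0.3, 174.9]
contact_force: [-0.3, -0.4, -0.0]
grip_width: 0.0233
```

Emit:
play_rows(
  targets=[
    [0, 0.001, 0.003, 0.028, 0.03, 0.001, 0],
    [0, 0, 0, 0.02, 0.02, 0.001, 0],
    [0, 0, 0, 0, 0, 0, 0],
  ],
)

```text
clock: 8.93
tool_pos: [0.4735, 0.221, 0.1193]
eef_rot: [180.0, 0.1, 175.1]
contact_force: [0.9, -0.2, -0.7]
grip_width: 0.0232
```

```bash
python3 - <<'E'
from h import *
s=robot.observe();print(s["tool_pos"],s["eef_rot"],s["contact_force"],s["grip_width"])
plan(472,227,60,175.3,2)
a=eyes.camera("top");eyes.camera("side")
for n in("top","side"):
  for d in trace(n,"spare_stand"):
    if d["confidence"]>.4: print(n,d["pixel"],fit("spare_stand",{n:d["pixels"]},(650,4,0)))
  for d in trace(n,"harmonica100_center"): print(n,d["confidence"],d["pixel"],rect(n,d["pixels"],.13))
E
```

```text
[0.47347635 0.22102983 0.11930704] [1.79997254e+02 1.08378138e-01 1.75082655e+02] [ 0.88870293 -0.23481327 -0.74251373] 0.02322902779711073
[0.0, 0.0009, -0.0019, 0.001, 0.0029, 0.0297]
[0.0, 0.0009, -0.0019, 0.001, 0.0029, 0.0297]
turn/row 0.1 mm/row 29.8
top [149.3, 280.3] (array([6.508e+02, 2.100e+00, 2.000e-01]), np.float64(0.038))
top [219.8, 364.9] (array([669.7, -10.1,  -5.8]), np.float64(1.526))
top 0.43 [146.0, 279.2] (array([616.5,   0.9]), array([76.9, 72.5]), 0.9)
side [211.6, 345.5] (array([ 6.521e+02,  7.600e+00, -5.000e-01]), np.float64(0.055))
side 0.81 [129.3, 260.8] (array([474. , 235.4]), array([98.7, 50. ]), -5.1)
```

Emit:
play_rows(
  targets=[
    [0, 0.001, -0.003, 0.001, 0.006, 0.03, 0],
    [0, 0, 0, 0, 0, 0.03, 0],
    [0, 0, 0, 0, 0, 0, 0],
  ],
)

```text
clock: 9.6
tool_pos: [0.4791, 0.2215, 0.0591]
eef_rot: [-180.0, 0.3, 174.5]
contact_force: [0.3, 0.2, -0.8]
grip_width: 0.0232
```

```bash
python3 - <<'E'
from h import *
s=robot.observe();print(s["tool_pos"],s["eef_rot"],s["contact_force"],s["grip_width"])
plan(472,227,20,175.3,3)
b=eyes.camera("side")[110:210,215:335];a=eyes.camera("top")[160:250,130:250]
f=lambda i:cv2.resize(i,(400,340),interpolation=cv2.INTER_CUBIC)
cv2.imwrite("pics/c3.png",np.hstack([f(a),f(b)])[:,:,::-1])
for d in trace("side","harmonica100_center"): print(d["confidence"],d["pixel"],rect("side",d["pixels"],.07))
E
```

```text
[0.47910235 0.22147264 0.05905593] [-179.99426356    0.31874459  174.52422851] [ 0.27779646  0.17812714 -0.76153645] 0.023204055559394053
[-0.0, 0.0019, -0.0045, 0.0026, 0.0016, 0.013]
[-0.0, 0.0019, -0.0045, 0.0026, 0.0016, 0.013]
[-0.0, 0.0019, -0.0045, 0.0025, 0.0016, 0.013]
turn/row 0.3 mm/row 13.4
0.52 [146.7, 272.4] (array([480.1, 236.9]), array([98.6, 48.6]), -5.1)
```

View pics/c3.png

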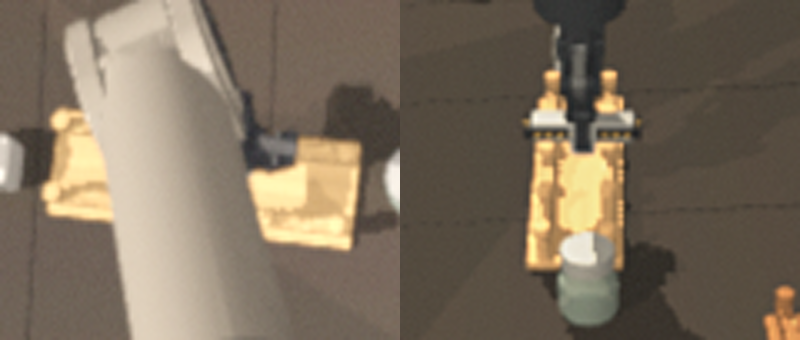

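The harmonica hangs level in slot −30 of the pale rack, a few mm toward +x. The jar and metronome are clear. Correcting during the descent.

Emit:
play_rows(
  targets=[
    [0, 0.003, -0.01, 0.008, 0.006, 0.008, 0],
    [0, 0, -0.004, 0.006, 0.004, 0.009, 0],
    [0, 0, 0, 0.002, 0.001, 0.008, 0],
    [0, 0, 0, 0, 0, 0.003, 0],
  ],
)

```text
clock: 10.25
tool_pos: [0.4668, 0.2379, 0.0344]
eef_rot: [179.6, 0.6, 175.5]
contact_force: [-0.2, 0.9, -0.5]
grip_width: 0.0233
```

```bash
python3 - <<'E'
from h import *
s=robot.observe();print(s["tool_pos"],s["eef_rot"],s["contact_force"],s["grip_width"])
plan(472,227,20,175.3,1)
E
```

```text
[0.46680438 0.23792202 0.0343673 ] [179.60010837   0.62143709 175.45869601] [-0.23299819  0.91413087 -0.49553495] 0.023310360589994916
[0.007, 0.0108, 0.0028, -0.0059, -0.0106, 0.0144]
turn/row 0.8 mm/row 18.8
```

Emit:
play_rows(
  targets=[
    [0.007, 0.011, 0.003, -0.006, -0.0105, 0.005, 0],
  ],
)

```text
clock: 10.38
tool_pos: [0.4717, 0.2275, 0.0291]
eef_rot: [180.0, -0.0, 175.4]
contact_force: [-0.3, -0.3, -0.6]
grip_width: 0.023
```

Emit:
play_rows(
  targets=[
    [0, 0, 0, 0, 0, 0, 0],
  ],
)

```text
clock: 10.5
tool_pos: [0.4726, 0.2257, 0.0287]
eef_rot: [-179.9, -0.0, 175.3]
contact_force: [0.2, -0.2, -0.5]
grip_width: 0.0227
```

Emit:
play_rows(
  targets=[
    [0, 0, 0, 0, 0, 0, 0],
  ],
)

```text
clock: 10.62
tool_pos: [0.473, 0.2254, 0.0288]
eef_rot: [-179.9, -0.0, 175.2]
contact_force: [0.4, -0.3, -0.8]
grip_width: 0.0229
```

```bash
python3 - <<'E'
from h import *
s=robot.observe();print(s["tool_pos"],s["eef_rot"],s["contact_force"],s["grip_width"])
plan(472,227,20,175.3,1)
E
```

```text
[0.47297995 0.22541102 0.02876912] [-1.79935524e+02 -3.80527952e-02  1.75196360e+02] [ 0.41508486 -0.34207112 -0.82945844] 0.022895070768613055
[-0.0011, -0.0007, -0.0018, 0.0011, 0.0015, 0.0088]
turn/row 0.1 mm/row 9.0
```

Emit:
play_rows(
  targets=[
    [0, 0, 0, 0.001, 0.0015, 0.008, 0],
    [0, 0, 0, 0, 0, 0, 0],
  ],
)

```text
clock: 10.88
tool_pos: [0.4722, 0.2271, 0.0204]
eef_rot: [-180.0, -0.0, 175.2]
contact_force: [0.4, 0.5, -0.3]
grip_width: 0.0229
```

Emit:
play_rows(
  targets=[
    [0, 0, 0, 0, 0, 0, 50],
    [0, 0, 0, 0, 0, 0, 50],
    [0, 0, 0, 0, 0, 0, 50],
    [0, 0, 0, 0, 0, 0, 50],
  ],
)

```text
clock: 11.38
tool_pos: [0.4726, 0.2278, 0.0209]
eef_rot: [180.0, 0.0, 175.2]
contact_force: [-0.9, 0.4, 0.7]
grip_width: 0.0424
```

Emit:
play_rows(
  targets=[
    [0, 0, 0, 0, 0, -0.03, 50],
    [0, 0, 0, 0, 0, -0.04, 50],
    [0, 0, 0, 0, 0, -0.03, 50],
    [0, 0, 0, 0, 0, 0, 50],
  ],
)

```text
clock: 11.88
tool_pos: [0.4723, 0.2276, 0.1236]
eef_rot: [-180.0, -0.0, 175.2]
contact_force: [0.0, -0.1, -0.1]
grip_width: 0.0429
```

```bash
python3 - <<'E'
from h import *
s=robot.observe();print(s["tool_pos"],s["eef_rot"],s["contact_force"],s["grip_width"])
plan(456,-261,115,176.7,10)
E
```

```text
[0.47231103 0.22760888 0.12357574] [-1.79975487e+02 -4.70126788e-03  1.75215210e+02] [ 0.03724624 -0.07464174 -0.13652537] 0.042896303607861126
[-0.0, -0.0, -0.0026, -0.0025, -0.0488, 0.0009]
[-0.0, -0.0, -0.0026, -0.0023, -0.0488, 0.0009]
[-0.0, -0.0, -0.0026, -0.0022, -0.0488, 0.0009]
[-0.0, -0.0, -0.0026, -0.0021, -0.0488, 0.0009]
[-0.0, -0.0, -0.0026, -0.0019, -0.0488, 0.0009]
[-0.0, -0.0, -0.0026, -0.0018, -0.0489, 0.0009]
[-0.0, -0.0, -0.0026, -0.0017, -0.0489, 0.0009]
[-0.0, -0.0, -0.0026, -0.0016, -0.0489, 0.0009]
[-0.0, -0.0, -0.0026, -0.0014, -0.0489, 0.0009]
[-0.0, -0.0, -0.0026, -0.0013, -0.0489, 0.0009]
turn/row 0.1 mm/row 48.9
```

Emit:
play_rows(
  targets=[
    [0, 0, -0.0026, -0.0025, -0.049, 0.001, 50],
    [0, 0, -0.0026, -0.0023, -0.049, 0.001, 50],
    [0, 0, -0.0026, -0.0022, -0.049, 0.001, 50],
    [0, 0, -0.0026, -0.002, -0.049, 0.001, 50],
    [0, 0, -0.0026, -0.002, -0.049, 0.001, 50],
  ],
)

```text
clock: 12.5
tool_pos: [0.4627, -0.0196, 0.1147]
eef_rot: [-180.0, -0.2, 176.6]
contact_force: [0.1, -0.4, 0.3]
grip_width: 0.0423
```

Emit:
play_rows(
  targets=[
    [0, 0, -0.0026, -0.002, -0.049, 0.001, 50],
    [0, 0, -0.0026, -0.0017, -0.049, 0.001, 50],
    [0, 0, -0.0026, -0.0016, -0.049, 0.001, 50],
    [0, 0, -0.0026, -0.0014, -0.049, 0.001, 50],
    [0, 0, 0, 0, 0, 0, 50],
  ],
)

```text
clock: 13.12
tool_pos: [0.4531, -0.2256, 0.106]
eef_rot: [-179.9, -0.6, 176.8]
contact_force: [0.1, 0.7, -0.3]
grip_width: 0.0429
```

```bash
python3 - <<'E'
from h import *
s=robot.observe();print(s["tool_pos"],s["eef_rot"],s["contact_force"],s["grip_width"])
plan(456,-261,75,176.7,1)
eyes.camera("side")
q="harmonica100_center"
for d in trace("side",q): print(d["confidence"],d["pixel"],rect("side",d["pixels"],.042), fit(q,{"side":d["pixels"]},(472,230,-.09)))
E
```

```text
[ 0.45314215 -0.22560315  0.10603789] [-179.89710645   -0.60896608  176.83785122] [ 0.08502427  0.70498271 -0.33358541] 0.04285999930319818
[-0.0018, -0.0106, 0.0024, -0.0051, -0.0351, 0.031]
turn/row 0.6 mm/row 47.2
```

Emit:
play_rows(
  targets=[
    [0, -0.01, 0, -0.005, -0.035, 0.02, 50],
    [0, 0, 0, 0, 0, 0, 50],
    [0, 0, 0, 0, 0, 0, 50],
  ],
)

```text
clock: 13.6
tool_pos: [0.4583, -0.2504, 0.0838]
eef_rot: [179.7, -0.2, 177.7]
contact_force: [0.4, 0.9, -0.5]
grip_width: 0.0427
```

```bash
python3 - <<'E'
from h import *
s=robot.observe();print(s["tool_pos"],s["eef_rot"],s["contact_force"],s["grip_width"])
plan(456,-261,19,176.7,2)
b=eyes.camera("side")[220:360,215:335];a=eyes.camera("side")[90:210,215:335]
f=lambda i:cv2.resize(i,(400,420),interpolation=cv2.INTER_CUBIC)
cv2.imwrite("pics/c4.png",np.hstack([f(a),f(b)])[:,:,::-1])
for n in("top","side"):
  eyes.camera(n)
  for q in("harmonica100_center","harmonica80_center"):
    for d in trace(n,q): print(n,q,d["confidence"],d["pixel"])
E
```

```text
[ 0.45833862 -0.25036825  0.08384318] [ 1.79685426e+02 -1.56845524e-01  1.77699809e+02] [ 0.38320808  0.94356374 -0.50046709] 0.042684859200895583
[0.0027, -0.0014, 0.0087, 0.0009, -0.0055, 0.0324]
[0.0027, -0.0014, 0.0087, 0.0009, -0.0055, 0.0324]
turn/row 0.5 mm/row 32.9
top harmonica80_center 0.47 [217.1, 351.4]
side harmonica80_center 0.52 [265.3, 266.8]
```

View pics/c4.png

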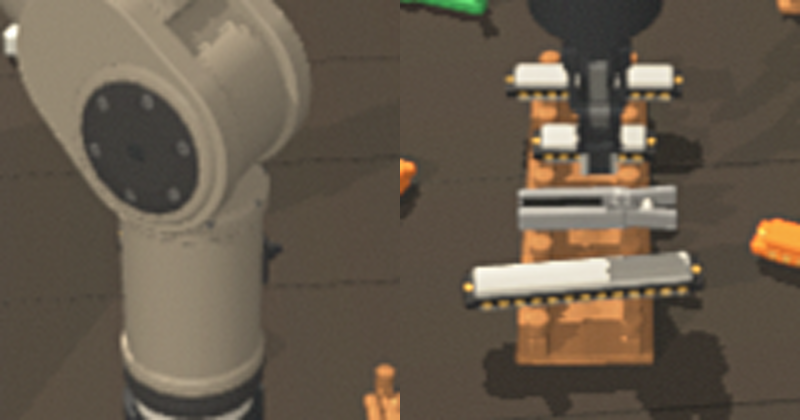

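Side crop: the capo lies at (598,207), with the 80 mm harmonica at (598,140) and the 140 at (583,275). The fingers are still about 11 mm short in y.

Emit:
play_rows(
  targets=[
    [0.004, 0, 0.018, 0.002, -0.0115, 0.02, 50],
    [0, 0, 0, 0, 0, 0, 50],
  ],
)

```text
clock: 14.25
tool_pos: [0.4561, -0.2636, 0.0646]
eef_rot: [-180.0, -0.0, 176.6]
contact_force: [-0.2, -0.5, -0.3]
grip_width: 0.0426
```

```bash
python3 - <<'E'
from h import *
s=robot.observe();print(s["tool_pos"],s["eef_rot"],s["contact_force"],s["grip_width"])
plan(456,-262,19,176.7,2)
E
```

```text
[ 0.45611244 -0.26357738  0.06462459] [-1.79996061e+02 -2.05028234e-02  1.76555613e+02] [-0.17139669 -0.53104859 -0.27572821] 0.042614364324540153
[-0.0, -0.0002, -0.0013, 0.0001, 0.0008, 0.0228]
[-0.0, -0.0002, -0.0013, 0.0001, 0.0008, 0.0228]
turn/row 0.1 mm/row 22.8
```

Emit:
play_rows(
  targets=[
    [0, 0, 0, 0, 0.001, 0.022, 50],
    [0, 0, 0, 0, 0, 0, 50],
    [0, 0, 0, 0, 0, 0.022, 50],
    [0, 0, 0, 0, 0, 0, 50],
  ],
)

```text
clock: 14.75
tool_pos: [0.4588, -0.2628, 0.0238]
eef_rot: [-180.0, 0.2, 176.6]
contact_force: [-0.1, 0.2, -0.7]
grip_width: 0.0428
```

```bash
python3 - <<'E'
from h import *
s=robot.observe();print(s["tool_pos"],s["eef_rot"],s["contact_force"],s["grip_width"])
plan(456,-262,18.5,176.7,1)
E
```

```text
[ 0.45879385 -0.26275507  0.02384139] [-179.97123114    0.24414839  176.63540854] [-0.07822115  0.24760651 -0.73287036] 0.04278391364572569
[-0.0005, 0.0043, -0.0011, 0.0029, 0.0006, 0.0053]
turn/row 0.3 mm/row 6.1
```

Emit:
play_rows(
  targets=[
    [0, 0.004, 0, 0.003, 0.0006, 0.005, 50],
    [0, 0, 0, 0, 0, 0, 0],
    [0, 0, 0, 0, 0, 0, 0],
    [0, 0, 0, 0, 0, 0, 0],
    [0, 0, 0, 0, 0, 0, 0],
  ],
)

```text
clock: 15.38
tool_pos: [0.4585, -0.2629, 0.0218]
eef_rot: [-179.9, 0.4, 176.6]
contact_force: [0.2, 0.4, -1.5]
grip_width: 0.0228
```

Emit:
play_rows(
  targets=[
    [0, 0, 0, 0, 0, 0, 0],
    [0, 0, 0, 0, 0, -0.02, 0],
    [0, 0, 0, 0, 0, -0.04, 0],
    [0, 0, 0, 0, 0, -0.03, 0],
    [0, 0, 0, 0, 0, 0, 0],
  ],
)

```text
clock: 16.0
tool_pos: [0.4572, -0.2624, 0.1134]
eef_rot: [-179.9, 0.2, 176.6]
contact_force: [-0.0, 0.4, -1.3]
grip_width: 0.0229
```

```bash
python3 - <<'E'
from h import *
s=robot.observe();print(s["tool_pos"],s["eef_rot"],s["contact_force"],s["grip_width"])
plan(651,4,115,179.8,7)
n="side";b=eyes.camera("side")
for d in trace(n,"capo_center"): print(n,d["confidence"],d["pixel"],rect(n,d["pixels"],.12))
E
```

```text
[ 0.45724466 -0.26240063  0.11335831] [-179.89192431    0.22573062  176.63382155] [-0.02088275  0.38164526 -1.26326469] 0.022861499223534594
[-0.0003, 0.0006, -0.0079, -0.0254, 0.0396, -0.0002]
[-0.0003, 0.0006, -0.0079, -0.0257, 0.0394, -0.0002]
[-0.0003, 0.0006, -0.0079, -0.026, 0.0392, -0.0002]
[-0.0003, 0.0006, -0.0079, -0.0263, 0.039, -0.0002]
[-0.0003, 0.0006, -0.0079, -0.0266, 0.0388, -0.0002]
[-0.0003, 0.0006, -0.0079, -0.0269, 0.0386, -0.0002]
[-0.0003, 0.0006, -0.0079, -0.0272, 0.0384, -0.0002]
turn/row 0.5 mm/row 47.1
side 0.58 [254.7, 278.6] (array([ 456.2, -251.9]), array([98.3, 35.8]), -2.5)
```

Emit:
play_rows(
  targets=[
    [0, 0, -0.008, -0.0254, 0.0396, 0, 0],
    [0, 0, -0.008, -0.0257, 0.0394, 0, 0],
    [0, 0, -0.008, -0.026, 0.0392, 0, 0],
    [0, 0, -0.008, -0.0263, 0.039, 0, 0],
    [0, 0, -0.008, -0.0266, 0.0388, 0, 0],
  ],
)

```text
clock: 16.73
tool_pos: [0.5902, -0.0703, 0.1017]
eef_rot: [-179.9, -0.9, 178.4]
contact_force: [0.2, -0.2, -1.0]
grip_width: 0.0228
```

Emit:
play_rows(
  targets=[
    [0, 0, -0.008, -0.0269, 0.0386, 0, 0],
    [0, 0, 0, 0, 0, 0, 0],
  ],
)

```text
clock: 16.98
tool_pos: [0.6187, -0.0251, 0.0966]
eef_rot: [179.9, -1.2, 179.3]
contact_force: [0.1, -1.0, -0.9]
grip_width: 0.0226
```

```bash
python3 - <<'E'
from h import *
s=robot.observe();print(s["tool_pos"],s["eef_rot"],s["contact_force"],s["grip_width"])
plan(651,4,85,179.8,1)
E
```

```text
[ 0.61871677 -0.02508703  0.09658833] [179.90401378  -1.22527934 179.27510408] [ 0.1298013 -1.0220721 -0.9478423] 0.02257034241278816
[0.0018, -0.0214, -0.0092, -0.0322, 0.0295, 0.011]
turn/row 1.3 mm/row 45.0
```

Emit:
play_rows(
  targets=[
    [0, -0.02, -0.009, -0.032, 0.0295, 0.005, 0],
    [0, 0, 0, 0, 0, 0, 0],
    [0, 0, 0, 0, 0, 0, 0],
  ],
)

```text
clock: 17.35
tool_pos: [0.6475, 0.0019, 0.0853]
eef_rot: [-179.9, -0.6, 179.7]
contact_force: [0.4, 0.3, 0.1]
grip_width: 0.0226
```

```bash
python3 - <<'E'
from h import *
s=robot.observe();print(s["tool_pos"],s["eef_rot"],s["contact_force"],s["grip_width"])
plan(651,4,60,179.8,1)
n="side";b=eyes.camera("side")
for d in trace(n,"capo_center"): print(n,d["confidence"],d["pixel"],rect(n,d["pixels"],.1))
E
```

```text
[0.64752546 0.00187753 0.08527096] [-179.92634583   -0.62359323  179.67659379] [0.35747545 0.25885958 0.13297422] 0.022643512192881868
[-0.0013, -0.0109, -0.0021, -0.0037, 0.0022, 0.0252]
turn/row 0.6 mm/row 25.6
side 0.62 [180.6, 335.9] (array([647.,   5.]), array([100.4,  45.3]), -1.5)
side 0.36 [162.0, 266.2] (array([469.6, 136.7]), array([273.6,  68.4]), 85.5)
```

Emit:
play_rows(
  targets=[
    [0, -0.01, 0, -0.003, 0.002, 0.025, 0],
    [0, 0, 0, 0, 0, 0, 0],
    [0, 0, 0, 0, 0, 0.022, 0],
    [0, 0, 0, 0, 0, 0, 0],
  ],
)

```text
clock: 17.95
tool_pos: [0.6499, 0.0017, 0.0384]
eef_rot: [-180.0, 0.1, 179.5]
contact_force: [-0.7, 0.3, -1.1]
grip_width: 0.0227
```

```bash
python3 - <<'E'
from h import *
s=robot.observe();print(s["tool_pos"],s["eef_rot"],s["contact_force"],s["grip_width"])
plan(651,4,22.5,179.8,1)
E
```

```text
[0.64994201 0.00170477 0.03839431] [-1.79966834e+02  5.49556250e-02  1.79461437e+02] [-0.73033223  0.29586341 -1.10141881] 0.02268927751102885
[-0.0006, 0.001, -0.0059, -0.001, 0.0023, 0.0159]
turn/row 0.3 mm/row 16.1
```

Emit:
play_rows(
  targets=[
    [0, 0.001, -0.006, -0.001, 0.0023, 0.0155, 0],
    [0, 0, 0, 0, 0, 0, 0],
  ],
)

```text
clock: 18.2
tool_pos: [0.6519, 0.0039, 0.0226]
eef_rot: [-180.0, 0.1, 179.8]
contact_force: [-0.4, -0.1, -0.6]
grip_width: 0.023
```

Emit:
play_rows(
  targets=[
    [0, 0, 0, 0, 0, 0, 50],
    [0, 0, 0, 0, 0, 0, 50],
    [0, 0, 0, 0, 0, 0, 50],
    [0, 0, 0, 0, 0, 0, 50],
  ],
)

```text
clock: 18.7
tool_pos: [0.6532, 0.0039, 0.0241]
eef_rot: [-180.0, 0.2, 179.8]
contact_force: [0.1, -0.1, 0.7]
grip_width: 0.0428
```

Emit:
play_rows(
  targets=[
    [0, 0, 0, 0, 0, -0.03, 50],
    [0, 0, 0, 0, 0, -0.04, 50],
    [0, 0, 0, 0, 0, -0.03, 50],
    [0, 0, 0, 0, 0, 0, 50],
  ],
)

```text
clock: 19.2
tool_pos: [0.6525, 0.0039, 0.1267]
eef_rot: [-180.0, 0.2, 179.8]
contact_force: [1.1, 0.2, 0.1]
grip_width: 0.0428
```

```bash
python3 - <<'E'
from h import *
s=robot.observe();print(s["tool_pos"],s["eef_rot"],s["contact_force"],s["grip_width"])
plan(463,-142,115,174.7,5)
n="side";b=eyes.camera("side")
for q in("capo_center","harmonica100_center"):
  for d in trace(n,q): print(n,q,d["confidence"],d["pixel"],rect(n,d["pixels"],.042))
cv2.imwrite("pics/c5.png",cv2.resize(b[90:250,200:400],(800,600),interpolation=cv2.INTER_CUBIC)[:,:,::-1])
E
```

```text
[0.65248001 0.00392235 0.12673257] [-179.97133623    0.20434727  179.81249835] [1.14197985 0.23428894 0.06240373] 0.04280089768162796
[-0.0001, 0.0007, 0.0178, 0.0378, -0.0293, 0.0022]
[-0.0001, 0.0007, 0.0178, 0.0373, -0.03, 0.0023]
[-0.0001, 0.0007, 0.0178, 0.0367, -0.0306, 0.0023]
[-0.0001, 0.0007, 0.0178, 0.0362, -0.0313, 0.0023]
[-0.0001, 0.0007, 0.0178, 0.0356, -0.0319, 0.0023]
turn/row 1.0 mm/row 47.9
side capo_center 0.74 [200.4, 344.3] (array([651.4,  -3.5]), array([99.9, 46.2]), -1.3)
side harmonica100_center 0.65 [158.1, 265.4] (array([471.5, 225.5]), array([96.5, 52.6]), -5.0)
```

View pics/c5.png

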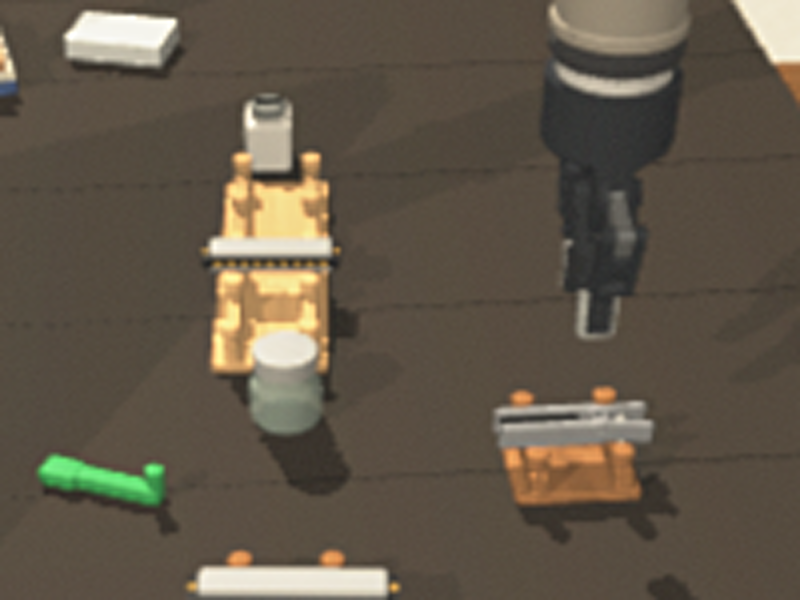

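Capo sits centred on the stand (575,425); the 100 mm harmonica lies flat in the pale rack (272,250), with the jar (285,380) and metronome (268,135) undisturbed. Next is the 120 mm one.

Emit:
play_rows(
  targets=[
    [0, 0, 0.018, 0.038, -0.029, 0.001, 50],
    [0, 0, 0.018, 0.0373, -0.03, 0.001, 50],
    [0, 0, 0.018, 0.0367, -0.0306, 0.001, 50],
    [0, 0, 0.018, 0.0362, -0.0313, 0.001, 50],
    [0, 0, 0, 0, 0, 0, 50],
  ],
)

```text
clock: 19.98
tool_pos: [0.4879, -0.114, 0.1115]
eef_rot: [-179.9, -1.0, 175.7]
contact_force: [0.4, 0.2, -0.4]
grip_width: 0.0428
```

```bash
python3 - <<'E'
from h import *
s=robot.observe();print(s["tool_pos"],s["eef_rot"],s["contact_force"],s["grip_width"])
plan(462.5,-141,75,174.7,1)
for n in("top","side"):
  eyes.camera(n)
  for q,P in(("harmonica100_center",(472,227,-.09)),("new_rack",(474,256,-.08)),("capo_center",(651,4,0)),("spare_stand",(651,4,0))):
    m=near(n,q,P,40)
    if m is not None: print(n,q,fit(q,{n:m},P),rect(n,m,.042))
E
```

```text
[ 0.48794891 -0.11402477  0.11149792] [-179.8761326    -1.02447764  175.66968408] [ 0.44352696  0.20054468 -0.35324829] 0.042821544139338245
[-0.0023, -0.0179, 0.0169, 0.0227, -0.0287, 0.037]
turn/row 1.4 mm/row 52.0
top harmonica100_center (array([469.8, 226.7,  -5.1]), np.float64(0.124)) (array([469.5, 224.8]), array([99.6, 27.5]), -5.9)
top new_rack (array([474.3, 253.8,  -4.9]), np.float64(0.146)) (array([469.6, 249.6]), array([259.9,  81. ]), 85.2)
top capo_center (array([651.5,   3.1,   1.4]), np.float64(0.195)) (array([646. ,   4.4]), array([93.9, 25.6]), 1.0)
top spare_stand (array([651.4,   2.1,   0.9]), np.float64(0.616)) (array([640.2,   1.1]), array([81.4, 79.4]), 88.3)
side harmonica100_center (array([470. , 233.8,  -4.9]), np.float64(1.416)) (array([446.9, 225.2]), array([47.8, 46.8]), 86.7)
side capo_center (array([652.1,   7.9,  -1.9]), np.float64(0.212)) (array([650. ,  -1.2]), array([97.9, 41.7]), -1.6)
side spare_stand (array([ 6.519e+02,  6.600e+00, -4.000e-01]), np.float64(0.54)) (array([642.6, -22.5]), array([118.4,  80.7]), 89.4)
```

Emit:
play_rows(
  targets=[
    [0, -0.018, 0.017, 0.0227, -0.029, 0.03, 50],
    [0, 0, 0, 0, 0, 0, 50],
    [0, 0, 0, 0, 0, 0, 50],
  ],
)

```text
clock: 20.85
tool_pos: [0.4696, -0.1382, 0.0832]
eef_rot: [-179.9, 0.5, 175.2]
contact_force: [1.3, -0.2, -0.0]
grip_width: 0.0426
```

```bash
python3 - <<'E'
from h import *
s=robot.observe();print(s["tool_pos"],s["eef_rot"],s["contact_force"],s["grip_width"])
plan(462.5,-142,60,174.7,1)
E
```

```text
[ 0.46960614 -0.13821136  0.08320791] [-179.88080957    0.49027565  175.20673539] [ 1.2948849  -0.17386979 -0.03695941] 0.04262902131716774
[-0.002, 0.0086, 0.0088, 0.007, -0.0043, 0.0232]
turn/row 0.7 mm/row 24.6
```

Emit:
play_rows(
  targets=[
    [-0.002, 0.008, 0.008, 0.007, -0.004, 0.023, 50],
    [0, 0, 0, 0, 0, 0, 50],
    [0, 0, 0, 0.002, 0, 0.022, 50],
    [0, 0, 0, 0, 0, 0, 50],
  ],
)

```text
clock: 21.35
tool_pos: [0.4661, -0.1399, 0.0407]
eef_rot: [180.0, 0.5, 175.0]
contact_force: [-0.2, -0.3, 0.0]
grip_width: 0.0431
```

```bash
python3 - <<'E'
from h import *
s=robot.observe();print(s["tool_pos"],s["eef_rot"],s["contact_force"],s["grip_width"])
plan(462.5,-142,19,174.7,1)
E
```

```text
[ 0.46608691 -0.13993765  0.04066973] [179.98009017   0.46503981 175.0016148 ] [-0.20161971 -0.33496164  0.01630482] 0.04314161819251877
[0.0004, 0.0081, 0.0053, 0.0036, -0.0024, 0.0216]
turn/row 0.6 mm/row 22.1
```

Emit:
play_rows(
  targets=[
    [0, 0.008, 0.005, 0.005, -0.0024, 0.0215, 50],
    [0, 0, 0, 0, 0, 0, 50],
    [0, 0, 0, 0, 0, 0.001, 50],
  ],
)

```text
clock: 21.72
tool_pos: [0.4666, -0.1419, 0.0221]
eef_rot: [180.0, 0.5, 174.8]
contact_force: [0.8, -0.7, 0.5]
grip_width: 0.0425
```

Emit:
play_rows(
  targets=[
    [0, 0, 0, 0, 0, 0, 0],
    [0, 0, 0, 0, 0, 0, 0],
    [0, 0, 0, 0, 0, 0, 0],
    [0, 0, 0, 0, 0, 0, 0],
    [0, 0, 0, 0, 0, 0, 0],
  ],
)

```text
clock: 22.35
tool_pos: [0.468, -0.1418, 0.0239]
eef_rot: [180.0, 0.7, 174.9]
contact_force: [0.3, 0.8, -0.5]
grip_width: 0.0227
```

Emit:
play_rows(
  targets=[
    [0, 0, 0, 0, 0, -0.02, 0],
    [0, 0, 0, 0, 0, -0.04, 0],
    [0, 0, 0, 0, 0, -0.035, 0],
    [0, 0, 0, 0, 0, 0, 0],
  ],
)

```text
clock: 22.85
tool_pos: [0.4657, -0.1416, 0.1203]
eef_rot: [180.0, 0.5, 174.8]
contact_force: [-1.0, -0.8, -1.0]
grip_width: 0.0228
```

```bash
python3 - <<'E'
from h import *
s=robot.observe();print(s["tool_pos"],s["eef_rot"],s["contact_force"],s["grip_width"])
plan(477,285.5,118,175.2,9)
n="side";eyes.camera(n)
for d in trace(n,"harmonica120_center"): print(d["confidence"],d["pixel"],rect(n,d["pixels"],.14))
E
```

```text
[ 0.46569694 -0.14162253  0.1203224 ] [179.99068123   0.52595346 174.83099134] [-1.01492841 -0.75912276 -0.96508068] 0.02282945542660031
[0.0, 0.001, -0.0007, 0.003, 0.0474, 0.0002]
[0.0, 0.001, -0.0007, 0.003, 0.0474, 0.0002]
[0.0, 0.001, -0.0007, 0.003, 0.0474, 0.0002]
[0.0, 0.001, -0.0007, 0.0029, 0.0474, 0.0002]
[0.0, 0.001, -0.0007, 0.0029, 0.0474, 0.0002]
[0.0, 0.001, -0.0007, 0.0029, 0.0474, 0.0002]
[0.0, 0.001, -0.0007, 0.0028, 0.0474, 0.0003]
[0.0, 0.001, -0.0007, 0.0028, 0.0474, 0.0003]
[0.0, 0.001, -0.0007, 0.0028, 0.0474, 0.0003]
turn/row 0.1 mm/row 47.5
0.83 [212.3, 265.9] (array([ 460.5, -144.3]), array([117.9,  39.3]), -4.9)
```

Emit:
play_rows(
  targets=[
    [0, 0.001, 0, 0.003, 0.0474, 0, 0],
    [0, 0.001, 0, 0.003, 0.0474, 0, 0],
    [0, 0.001, 0, 0.003, 0.0474, 0, 0],
    [0, 0.001, 0, 0.003, 0.0474, 0, 0],
    [0, 0.001, 0, 0.003, 0.0474, 0, 0],
  ],
)

```text
clock: 23.58
tool_pos: [0.4652, 0.0978, 0.1098]
eef_rot: [-179.7, -0.8, 174.2]
contact_force: [1.0, 0.6, -1.4]
grip_width: 0.0226
```

Emit:
play_rows(
  targets=[
    [0, 0.001, 0, 0.002, 0.0474, 0, 0],
    [0, 0.001, 0, 0.002, 0.0474, 0, 0],
    [0, 0.001, 0, 0.002, 0.0474, 0, 0],
    [0, 0, 0, 0, 0, 0, 0],
  ],
)

```text
clock: 24.08
tool_pos: [0.4679, 0.2475, 0.1013]
eef_rot: [-179.4, -1.6, 174.6]
contact_force: [-0.1, -0.7, -1.5]
grip_width: 0.0226
```

```bash
python3 - <<'E'
from h import *
s=robot.observe();print(s["tool_pos"],s["eef_rot"],s["contact_force"],s["grip_width"])
plan(481,285.5,85,175.2,1)
E
```

```text
[0.46789881 0.24749301 0.10131054] [-179.35998644   -1.63783545  174.62422028] [-0.10019985 -0.67450775 -1.53195336] 0.02256229106933149
[-0.011, -0.0286, -0.0099, -0.0099, 0.0392, 0.0156]
turn/row 1.8 mm/row 43.4
```

Emit:
play_rows(
  targets=[
    [-0.011, -0.028, -0.01, -0.01, 0.039, 0.01, 0],
    [0, 0, 0, 0, 0, 0, 0],
    [0, 0, 0, 0, 0, 0, 0],
  ],
)

```text
clock: 24.45
tool_pos: [0.4789, 0.2818, 0.0853]
eef_rot: [-179.6, -0.4, 175.1]
contact_force: [0.7, 0.2, -0.6]
grip_width: 0.0231
```

```bash
python3 - <<'E'
from h import *
s=robot.observe();print(s["tool_pos"],s["eef_rot"],s["contact_force"],s["grip_width"])
plan(481,285.5,62,175.2,1)
n="side";eyes.camera(n)
for d in trace(n,"harmonica120_center"): print(d["confidence"],d["pixel"],rect(n,d["pixels"],.115))
E
```

```text
[0.47890516 0.28177802 0.08527876] [-179.5528765    -0.4015141   175.11756119] [ 0.71924443  0.20123101 -0.55676965] 0.023092729034671175
[-0.0078, -0.007, -0.0014, -0.0019, 0.0041, 0.0232]
turn/row 0.6 mm/row 23.7
0.6 [128.6, 265.2] (array([475. , 258.8]), array([112.2,  45.3]), -5.2)
```

Emit:
play_rows(
  targets=[
    [-0.007, -0.007, 0, -0.002, 0.004, 0.023, 0],
    [0, 0, 0, 0, 0, 0, 0],
    [0, 0, 0, 0.001, 0, 0.02, 0],
    [0, 0, 0, 0, 0, 0, 0],
  ],
)

```text
clock: 25.05
tool_pos: [0.4818, 0.2832, 0.0442]
eef_rot: [179.9, 0.1, 174.8]
contact_force: [0.7, -0.2, -0.9]
grip_width: 0.0227
```

```bash
python3 - <<'E'
from h import *
s=robot.observe();print(s["tool_pos"],s["eef_rot"],s["contact_force"],s["grip_width"])
plan(481,285.5,24.5,175.2,1)
E
```

```text
[0.48176743 0.28320104 0.0441756 ] [1.79936105e+02 1.36960456e-01 1.74833745e+02] [ 0.68756332 -0.22939307 -0.89839184] 0.022673352924337902
[0.0011, 0.0024, -0.0064, 0.001, 0.0022, 0.0197]
turn/row 0.4 mm/row 19.8
```

Emit:
play_rows(
  targets=[
    [0, 0.002, -0.006, 0.002, 0.002, 0.0195, 0],
    [0, 0, 0, 0, 0, 0, 0],
  ],
)

```text
clock: 25.3
tool_pos: [0.4817, 0.286, 0.0256]
eef_rot: [179.8, 0.2, 175.2]
contact_force: [-0.5, 0.9, -0.8]
grip_width: 0.0224
```

Emit:
play_rows(
  targets=[
    [0, 0, 0, 0, 0, 0, 50],
    [0, 0, 0, 0, 0, 0, 50],
    [0, 0, 0, 0, 0, 0, 50],
    [0, 0, 0, 0, 0, 0, 50],
  ],
)

```text
clock: 25.8
tool_pos: [0.4827, 0.2867, 0.0271]
eef_rot: [179.7, 0.3, 175.2]
contact_force: [-1.0, 0.2, -0.6]
grip_width: 0.0427
```

Emit:
play_rows(
  targets=[
    [0, 0, 0, 0, 0, -0.03, 50],
    [0, 0, 0, 0, 0, -0.04, 50],
    [0, 0, 0, 0, 0, -0.025, 50],
    [0, 0, 0, 0, 0, 0, 50],
  ],
)

```text
clock: 26.3
tool_pos: [0.4819, 0.286, 0.1246]
eef_rot: [179.7, 0.3, 175.1]
contact_force: [0.0, 1.1, -1.3]
grip_width: 0.0428
```

```bash
python3 - <<'E'
from h import *
s=robot.observe();print(s["tool_pos"],s["eef_rot"],s["contact_force"],s["grip_width"])
plan(458,-204,118,174.6,10)
n="side";eyes.camera(n)
for d in trace(n,"harmonica120_center"): print(d["confidence"],d["pixel"],rect(n,d["pixels"],.042))
E
```

```text
[0.48191016 0.2860458  0.12455518] [179.73312781   0.26308994 175.1449497 ] [ 0.00910296  1.12714703 -1.33263709] 0.04284688037596601
[0.0005, 0.0005, 0.001, -0.0018, -0.049, 0.0004]
[0.0005, 0.0005, 0.001, -0.0018, -0.049, 0.0005]
[0.0005, 0.0005, 0.001, -0.0019, -0.049, 0.0005]
[0.0005, 0.0005, 0.001, -0.0019, -0.049, 0.0005]
[0.0005, 0.0005, 0.001, -0.0019, -0.049, 0.0005]
[0.0005, 0.0005, 0.001, -0.002, -0.049, 0.0005]
[0.0005, 0.0005, 0.001, -0.002, -0.049, 0.0006]
[0.0005, 0.0005, 0.001, -0.0021, -0.049, 0.0006]
[0.0005, 0.0005, 0.001, -0.0021, -0.049, 0.0006]
[0.0005, 0.0005, 0.001, -0.0022, -0.049, 0.0006]
turn/row 0.1 mm/row 49.1
0.76 [146.0, 272.0] (array([478.1, 284.9]), array([117.7,  45.1]), -5.1)
0.68 [128.3, 266.1] (array([480.9, 410.6]), array([124.1,  38.3]), 87.3)
```

Emit:
play_rows(
  targets=[
    [0, 0, 0.001, -0.002, -0.049, 0, 50],
    [0, 0, 0.001, -0.002, -0.049, -0.001, 50],
    [0, 0, 0.001, -0.002, -0.049, -0.001, 50],
    [0, 0, 0.001, -0.002, -0.049, -0.001, 50],
    [0, 0, 0.001, -0.002, -0.049, -0.001, 50],
  ],
)

```text
clock: 27.02
tool_pos: [0.4648, 0.0369, 0.1188]
eef_rot: [-179.8, -0.5, 175.5]
contact_force: [1.0, 0.4, 0.6]
grip_width: 0.0429
```

Emit:
play_rows(
  targets=[
    [0, 0, 0.001, -0.002, -0.049, -0.001, 50],
    [0, 0, 0.001, -0.002, -0.049, -0.001, 50],
    [0, 0, 0.001, -0.002, -0.049, -0.001, 50],
    [0, 0, 0.001, -0.002, -0.049, -0.001, 50],
    [0, 0, 0, 0, 0, 0, 50],
  ],
)

```text
clock: 27.65
tool_pos: [0.45, -0.1691, 0.1171]
eef_rot: [-179.6, -1.2, 174.8]
contact_force: [0.2, 0.3, 0.9]
grip_width: 0.0429
```

```bash
python3 - <<'E'
from h import *
s=robot.observe();print(s["tool_pos"],s["eef_rot"],s["contact_force"],s["grip_width"])
plan(457,-204,78,174.6,1)
E
```

```text
[ 0.44996361 -0.16912513  0.11711716] [-179.61300452   -1.21662223  174.8295891 ] [0.21226632 0.30976614 0.85669227] 0.042889879147773244
[-0.0068, -0.0212, 0.0041, -0.011, -0.0338, 0.0391]
turn/row 1.3 mm/row 52.9
```

Emit:
play_rows(
  targets=[
    [-0.007, -0.021, 0.004, -0.011, -0.034, 0.03, 50],
    [0, 0, 0, 0, 0, 0, 50],
    [0, 0, 0, 0, 0, 0, 50],
  ],
)

```text
clock: 28.02
tool_pos: [0.456, -0.2015, 0.0832]
eef_rot: [179.8, -0.3, 174.7]
contact_force: [0.5, -1.0, 0.2]
grip_width: 0.0424
```

```bash
python3 - <<'E'
from h import *
s=robot.observe();print(s["tool_pos"],s["eef_rot"],s["contact_force"],s["grip_width"])
plan(457,-204,60,174.6,1)
E
```

```text
[ 0.45603009 -0.20153582  0.08322437] [179.84540246  -0.32026275 174.73956895] [ 0.48452579 -0.98237041  0.21110565] 0.042411417066658026
[0.0027, -0.0056, 0.0024, -0.0013, -0.0024, 0.0232]
turn/row 0.4 mm/row 23.4
```

Emit:
play_rows(
  targets=[
    [0.002, -0.005, 0.002, -0.001, -0.0025, 0.023, 50],
    [0, 0, 0, 0, 0, 0, 50],
    [0, 0, 0, 0.002, 0, 0.02, 50],
    [0, 0, 0, 0, 0, 0, 50],
  ],
)

```text
clock: 28.52
tool_pos: [0.4568, -0.199, 0.0412]
eef_rot: [179.8, 0.1, 175.0]
contact_force: [0.9, -0.3, 0.6]
grip_width: 0.0427
```

```bash
python3 - <<'E'
from h import *
s=robot.observe();print(s["tool_pos"],s["eef_rot"],s["contact_force"],s["grip_width"])
plan(457,-204,18.5,174.6,1)
E
```

```text
[ 0.45681235 -0.19901724  0.04119388] [1.79832130e+02 7.61618715e-02 1.75044340e+02] [ 0.92761012 -0.25646068  0.5765065 ] 0.04265047653706399
[0.0029, 0.0013, 0.0078, -0.0006, -0.005, 0.0227]
turn/row 0.5 mm/row 23.2
```

Emit:
play_rows(
  targets=[
    [0, 0.001, 0.007, 0.001, -0.005, 0.0225, 50],
    [0, 0, 0, 0, 0, 0, 50],
  ],
)

```text
clock: 28.78
tool_pos: [0.4581, -0.2034, 0.0211]
eef_rot: [179.8, 0.3, 174.8]
contact_force: [1.0, 0.3, -0.3]
grip_width: 0.0422
```

Emit:
play_rows(
  targets=[
    [0, 0, 0, 0, 0, 0, 0],
    [0, 0, 0, 0, 0, 0, 0],
    [0, 0, 0, 0, 0, 0, 0],
    [0, 0, 0, 0, 0, 0, 0],
    [0, 0, 0, 0, 0, 0, 0],
  ],
)

```text
clock: 29.4
tool_pos: [0.4609, -0.2033, 0.0245]
eef_rot: [179.9, 0.6, 174.8]
contact_force: [0.4, -0.1, 0.1]
grip_width: 0.023
```

Emit:
play_rows(
  targets=[
    [0, 0, 0, 0, 0, -0.02, 0],
    [0, 0, 0, 0, 0, -0.04, 0],
    [0, 0, 0, 0, 0, -0.035, 0],
    [0, 0, 0, 0, 0, 0, 0],
  ],
)

```text
clock: 29.9
tool_pos: [0.4588, -0.2033, 0.1211]
eef_rot: [179.8, 0.4, 174.8]
contact_force: [0.3, -0.5, -1.1]
grip_width: 0.0228
```

```bash
python3 - <<'E'
from h import *
s=robot.observe();print(s["tool_pos"],s["eef_rot"],s["contact_force"],s["grip_width"])
plan(467,165.5,120,175.2,8)
n="side";eyes.camera(n)
for d in trace(n,"harmonica80_center"): print(d["confidence"],d["pixel"],rect(n,d["pixels"],.142))
E
```

```text
[ 0.45881588 -0.20326512  0.12109609] [179.84418131   0.447084   174.79759138] [ 0.29404643 -0.50464975 -1.05699739] 0.022816101494745143
[0.0003, 0.001, -0.0009, 0.0032, 0.046, 0.0002]
[0.0003, 0.001, -0.0009, 0.0031, 0.046, 0.0002]
[0.0003, 0.001, -0.0009, 0.0031, 0.046, 0.0002]
[0.0003, 0.001, -0.0009, 0.003, 0.046, 0.0002]
[0.0003, 0.001, -0.0009, 0.003, 0.046, 0.0002]
[0.0003, 0.001, -0.0009, 0.003, 0.046, 0.0002]
[0.0003, 0.001, -0.0009, 0.0029, 0.046, 0.0002]
[0.0003, 0.001, -0.0009, 0.0029, 0.046, 0.0001]
turn/row 0.1 mm/row 46.1
0.91 [231.8, 279.0] (array([ 456.6, -207. ]), array([79.1, 38.4]), -4.9)
```

Emit:
play_rows(
  targets=[
    [0, 0.001, -0.001, 0.001, 0.046, 0, 0],
    [0, 0.001, -0.001, 0.001, 0.046, -0.001, 0],
    [0, 0.001, -0.001, 0.001, 0.046, -0.001, 0],
    [0, 0.001, -0.001, 0.001, 0.046, -0.001, 0],
    [0, 0.001, -0.001, 0.001, 0.046, -0.001, 0],
  ],
)

```text
clock: 30.62
tool_pos: [0.4672, 0.0295, 0.1156]
eef_rot: [-179.9, -0.9, 174.5]
contact_force: [0.9, 0.3, -0.3]
grip_width: 0.0229
```

Emit:
play_rows(
  targets=[
    [0, 0.001, 0, 0.001, 0.046, -0.001, 0],
    [0, 0.001, 0, 0.001, 0.046, -0.001, 0],
    [0, 0, 0, 0, 0, 0, 0],
  ],
)

```text
clock: 31.0
tool_pos: [0.4702, 0.128, 0.1126]
eef_rot: [-179.8, -1.5, 174.9]
contact_force: [-0.4, 0.2, -1.0]
grip_width: 0.0228
```

```bash
python3 - <<'E'
from h import *
s=robot.observe();print(s["tool_pos"],s["eef_rot"],s["contact_force"],s["grip_width"])
plan(468.5,165.5,100,175.2,1)
E
```

```text
[0.47021117 0.1279862  0.11256368] [-179.80495149   -1.5454434   174.9399522 ] [-0.41299725  0.21910045 -1.01933959] 0.022795090550186036
[-0.0033, -0.027, -0.0045, 0.0047, 0.0373, 0.0126]
turn/row 1.6 mm/row 39.6
```

Emit:
play_rows(
  targets=[
    [-0.003, -0.027, -0.0045, 0.0045, 0.0375, 0.01, 0],
    [0, 0, 0, 0, 0, 0, 0],
    [0, 0, 0, 0, 0, 0, 0],
  ],
)

```text
clock: 31.38
tool_pos: [0.4662, 0.1628, 0.0983]
eef_rot: [-179.6, -0.3, 175.1]
contact_force: [-0.5, -0.0, -1.6]
grip_width: 0.0231
```

```bash
python3 - <<'E'
from h import *
s=robot.observe();print(s["tool_pos"],s["eef_rot"],s["contact_force"],s["grip_width"])
plan(468.5,165.5,62,175.2,1)
E
```

```text
[0.46622342 0.16279596 0.09829141] [-179.63525117   -0.33808226  175.07433967] [-0.49506914 -0.01616044 -1.58104588] 0.023134122295065018
[-0.0064, -0.0059, -0.0022, -0.0023, 0.0031, 0.0363]
turn/row 0.5 mm/row 36.5
```

Emit:
play_rows(
  targets=[
    [-0.006, -0.006, 0, -0.0015, 0.003, 0.035, 0],
    [0, 0, 0, 0, 0, 0, 0],
    [0, 0, 0, 0.002, 0, 0.02, 0],
    [0, 0, 0, 0, 0, 0, 0],
  ],
)

```text
clock: 31.88
tool_pos: [0.4674, 0.1609, 0.0437]
eef_rot: [-179.9, 0.1, 174.6]
contact_force: [-0.3, -0.7, 0.0]
grip_width: 0.0229
```

```bash
python3 - <<'E'
from h import *
s=robot.observe();print(s["tool_pos"],s["eef_rot"],s["contact_force"],s["grip_width"])
plan(468.5,165.5,25,175.2,1)
E
```

```text
[0.46737495 0.16093151 0.04366698] [-1.79913738e+02  6.45327241e-02  1.74645698e+02] [-0.29626439 -0.72627727  0.03935475] 0.022900721542451548
[-0.0015, 0.0011, -0.0097, -0.0007, 0.0047, 0.0187]
turn/row 0.6 mm/row 19.3
```

Emit:
play_rows(
  targets=[
    [0, 0.001, -0.01, 0, 0.0047, 0.0185, 0],
    [0, 0, 0, 0, 0, 0, 0],
  ],
)

```text
clock: 32.12
tool_pos: [0.4698, 0.1659, 0.0261]
eef_rot: [180.0, 0.2, 175.2]
contact_force: [-0.0, -0.1, -0.9]
grip_width: 0.0234
```

Emit:
play_rows(
  targets=[
    [0, 0, 0, 0, 0, 0, 50],
    [0, 0, 0, 0, 0, 0, 50],
    [0, 0, 0, 0, 0, 0, 50],
    [0, 0, 0, 0, 0, 0, 50],
  ],
)

```text
clock: 32.62
tool_pos: [0.4713, 0.1664, 0.0275]
eef_rot: [179.9, 0.3, 175.2]
contact_force: [0.3, 0.3, -0.7]
grip_width: 0.0425
```

Emit:
play_rows(
  targets=[
    [0, 0, 0, 0, 0, -0.03, 50],
    [0, 0, 0, 0, 0, -0.04, 50],
    [0, 0, 0, 0, 0, -0.025, 50],
    [0, 0, 0, 0, 0, 0, 50],
  ],
)

```text
clock: 33.12
tool_pos: [0.4703, 0.1662, 0.125]
eef_rot: [179.9, 0.3, 175.2]
contact_force: [-0.2, 0.5, 0.9]
grip_width: 0.0428
```

```bash
python3 - <<'E'
from h import *
s=robot.observe();print(s["tool_pos"],s["eef_rot"],s["contact_force"],s["grip_width"])
plan(441,-323,120,180.8,10)
n="side";eyes.camera(n)
for d in trace(n,"harmonica80_center"): print(d["confidence"],d["pixel"],rect(n,d["pixels"],.042))
E
```

```text
[0.47033382 0.16616632 0.12500817] [179.92100701   0.30060281 175.18414595] [-0.2404157   0.5203579   0.89792901] 0.04283702361853678
[0.0001, 0.0005, -0.0098, -0.0012, -0.049, 0.0004]
[0.0001, 0.0005, -0.0098, -0.0007, -0.049, 0.0004]
[0.0001, 0.0005, -0.0098, -0.0002, -0.049, 0.0004]
[0.0001, 0.0005, -0.0098, 0.0003, -0.049, 0.0005]
[0.0001, 0.0005, -0.0098, 0.0007, -0.049, 0.0005]
[0.0001, 0.0005, -0.0098, 0.0012, -0.049, 0.0005]
[0.0001, 0.0005, -0.0098, 0.0017, -0.049, 0.0005]
[0.0001, 0.0005, -0.0098, 0.0022, -0.049, 0.0005]
[0.0001, 0.0005, -0.0098, 0.0027, -0.0489, 0.0005]
[0.0001, 0.0005, -0.0098, 0.0031, -0.0489, 0.0005]
turn/row 0.6 mm/row 49.0
0.55 [168.4, 269.1] (array([469.5, 164.4]), array([78.7, 39.1]), -5.0)
```

Emit:
play_rows(
  targets=[
    [0, 0, -0.01, -0.001, -0.049, -0.001, 50],
    [0, 0, -0.01, -0.001, -0.049, -0.001, 50],
    [0, 0, -0.01, 0, -0.049, -0.001, 50],
    [0, 0, -0.01, 0, -0.049, -0.001, 50],
    [0, 0, -0.01, 0.001, -0.049, -0.001, 50],
  ],
)

```text
clock: 33.85
tool_pos: [0.4506, -0.0816, 0.1216]
eef_rot: [-179.8, -0.5, 178.8]
contact_force: [0.4, -0.6, -0.0]
grip_width: 0.043
```

Emit:
play_rows(
  targets=[
    [0, 0, -0.01, 0.001, -0.049, -0.001, 50],
    [0, 0, -0.01, 0.0017, -0.049, -0.001, 50],
    [0, 0, -0.01, 0.002, -0.049, -0.001, 50],
    [0, 0, -0.01, 0.0025, -0.049, -0.001, 50],
    [0, 0, 0, 0, 0, 0, 50],
  ],
)

```text
clock: 34.48
tool_pos: [0.4352, -0.2865, 0.1193]
eef_rot: [-179.8, -1.3, -179.2]
contact_force: [0.5, 1.3, -0.5]
grip_width: 0.0428
```

```bash
python3 - <<'E'
from h import *
s=robot.observe();print(s["tool_pos"],s["eef_rot"],s["contact_force"],s["grip_width"])
plan(442,-324,90,181.2,1)
E
```

```text
[ 0.43523927 -0.2864899   0.11926468] [-179.82165646   -1.29313945 -179.21226023] [ 0.48101634  1.32856569 -0.46791386] 0.042796384152950805
[-0.003, -0.0226, -0.0072, -0.0069, -0.0375, 0.0292]
turn/row 1.4 mm/row 48.1
```

Emit:
play_rows(
  targets=[
    [-0.003, -0.022, -0.007, -0.007, -0.0375, 0.025, 50],
    [0, 0, 0, 0, 0, 0, 50],
    [0, 0, 0, 0, 0, 0, 50],
  ],
)

```text
clock: 34.85
tool_pos: [0.4411, -0.3207, 0.0895]
eef_rot: [179.7, -0.4, -178.7]
contact_force: [-0.4, 0.1, 0.6]
grip_width: 0.0429
```

```bash
python3 - <<'E'
from h import *
s=robot.observe();print(s["tool_pos"],s["eef_rot"],s["contact_force"],s["grip_width"])
plan(441,-324,60,181.2,1)
E
```

```text
[ 0.44114942 -0.32072119  0.08951617] [ 179.68936145   -0.35766928 -178.68321893] [-0.43562952  0.07311707  0.57278188] 0.04285639427171883
[0.0054, -0.0062, 0.002, 0.0, -0.0034, 0.0295]
turn/row 0.5 mm/row 29.7
```

Emit:
play_rows(
  targets=[
    [0.005, -0.006, 0.002, 0.001, -0.0035, 0.029, 50],
    [0, 0, 0, 0, 0, 0, 50],
    [0, 0, 0, 0.002, 0, 0.02, 50],
    [0, 0, 0, 0, 0, 0, 50],
  ],
)

```text
clock: 35.35
tool_pos: [0.4408, -0.3194, 0.0416]
eef_rot: [179.9, 0.1, -178.4]
contact_force: [0.6, 0.2, -0.3]
grip_width: 0.0427
```

```bash
python3 - <<'E'
from h import *
s=robot.observe();print(s["tool_pos"],s["eef_rot"],s["contact_force"],s["grip_width"])
plan(441,-324,18.5,181.2,1)
E
```

```text
[ 0.44083514 -0.31936751  0.0415766 ] [ 1.79869250e+02  1.27026608e-01 -1.78408503e+02] [ 0.57086452  0.23630004 -0.34196675] 0.042660105401196476
[0.0023, 0.0022, 0.0068, 0.0, -0.0047, 0.0231]
turn/row 0.4 mm/row 23.5
```

Emit:
play_rows(
  targets=[
    [0, 0.002, 0.006, 0.001, -0.0047, 0.023, 50],
    [0, 0, 0, 0, 0, 0, 50],
  ],
)

```text
clock: 35.6
tool_pos: [0.4429, -0.3241, 0.0214]
eef_rot: [180.0, 0.3, -178.6]
contact_force: [-0.6, 0.1, 0.1]
grip_width: 0.0424
```

Emit:
play_rows(
  targets=[
    [0, 0, 0, 0, 0, 0, 0],
    [0, 0, 0, 0, 0, 0, 0],
    [0, 0, 0, 0, 0, 0, 0],
    [0, 0, 0, 0, 0, 0, 0],
    [0, 0, 0, 0, 0, 0, 0],
  ],
)

```text
clock: 36.22
tool_pos: [0.4451, -0.3243, 0.0248]
eef_rot: [-179.9, 0.5, -178.6]
contact_force: [0.1, 0.5, -0.7]
grip_width: 0.0227
```

Emit:
play_rows(
  targets=[
    [0, 0, 0, 0, 0, -0.02, 0],
    [0, 0, 0, 0, 0, -0.04, 0],
    [0, 0, 0, 0, 0, -0.035, 0],
    [0, 0, 0, 0, 0, 0, 0],
  ],
)

```text
clock: 36.72
tool_pos: [0.4431, -0.3237, 0.1211]
eef_rot: [180.0, 0.4, -178.6]
contact_force: [-0.4, 0.3, -1.7]
grip_width: 0.023
```

```bash
python3 - <<'E'
from h import *
s=robot.observe();print(s["tool_pos"],s["eef_rot"],s["contact_force"],s["grip_width"])
plan(481.5,345,120,175.2,14)
n="side";eyes.camera(n)
for d in trace(n,"harmonica140_center"): print(d["confidence"],d["pixel"],rect(n,d["pixels"],.142))
E
```

```text
[ 0.44310262 -0.32373522  0.12108558] [ 179.99099038    0.36986007 -178.60271131] [-0.40500804  0.27593712 -1.705199  ] 0.022968718836109087
[0.0, 0.0005, 0.0077, -0.0039, 0.0477, 0.0001]
[0.0, 0.0005, 0.0077, -0.0035, 0.0477, 0.0001]
[0.0, 0.0005, 0.0077, -0.0032, 0.0477, 0.0001]
[0.0, 0.0005, 0.0077, -0.0028, 0.0478, 0.0001]
[0.0, 0.0005, 0.0077, -0.0024, 0.0478, 0.0001]
[0.0, 0.0005, 0.0077, -0.0021, 0.0478, 0.0001]
[0.0, 0.0005, 0.0077, -0.0017, 0.0478, 0.0001]
[0.0, 0.0005, 0.0077, -0.0013, 0.0478, 0.0001]
[0.0, 0.0005, 0.0077, -0.001, 0.0478, 0.0001]
[0.0, 0.0005, 0.0077, -0.0006, 0.0478, 0.0001]
[0.0, 0.0005, 0.0077, -0.0002, 0.0478, 0.0001]
[0.0, 0.0005, 0.0077, 0.0002, 0.0478, 0.0001]
[0.0, 0.0005, 0.0077, 0.0005, 0.0478, 0.0001]
[0.0, 0.0005, 0.0077, 0.0009, 0.0478, 0.0001]
turn/row 0.4 mm/row 47.8
0.83 [299.5, 195.3] (array([ 315.8, -355.1]), array([119.8,  27.9]), 57.4)
0.81 [308.3, 356.7] (array([ 585.3, -402.6]), array([115.7,  29. ]), -26.1)
0.69 [389.2, 183.0] (array([ 301.7, -519.8]), array([119.9,  23.1]), -67.9)
0.57 [278.8, 262.1] (array([ 442.3, -327.1]), array([137.6,  39.1]), 2.0)
0.56 [390.1, 279.2] (array([ 444.1, -540.8]), array([116.5,  25.5]), -21.7)
```

Emit:
play_rows(
  targets=[
    [0, 0, 0.0077, -0.005, 0.0477, 0, 0],
    [0, 0, 0.0077, -0.0045, 0.0477, -0.001, 0],
    [0, 0, 0.0077, -0.004, 0.0477, -0.001, 0],
    [0, 0, 0.0077, -0.0035, 0.0478, -0.001, 0],
    [0, 0, 0.0077, -0.003, 0.0478, -0.001, 0],
  ],
)

```text
clock: 37.45
tool_pos: [0.4541, -0.0795, 0.1155]
eef_rot: [179.9, -0.7, 178.6]
contact_force: [0.7, 0.4, -1.0]
grip_width: 0.023
```

Emit:
play_rows(
  targets=[
    [0, 0.001, 0.0077, -0.0025, 0.0478, -0.001, 0],
    [0, 0.001, 0.0077, -0.002, 0.0478, -0.001, 0],
    [0, 0.001, 0.0077, -0.0015, 0.0478, -0.001, 0],
    [0, 0.001, 0.0077, -0.001, 0.0478, -0.001, 0],
    [0, 0.001, 0.0077, -0.001, 0.0478, -0.001, 0],
  ],
)

```text
clock: 38.08
tool_pos: [0.4651, 0.1659, 0.1129]
eef_rot: [-179.8, -1.8, 176.3]
contact_force: [1.5, -0.1, -0.4]
grip_width: 0.0229
```

Emit:
play_rows(
  targets=[
    [0, 0.001, 0.0077, 0, 0.0478, -0.001, 0],
    [0, 0.001, 0.0077, 0, 0.0478, -0.001, 0],
    [0, 0, 0, 0, 0, 0, 0],
  ],
)

```text
clock: 38.45
tool_pos: [0.4675, 0.268, 0.1089]
eef_rot: [-179.5, -2.4, 175.8]
contact_force: [-0.1, -0.1, -1.8]
grip_width: 0.0229
```

```bash
python3 - <<'E'
from h import *
s=robot.observe();print(s["tool_pos"],s["eef_rot"],s["contact_force"],s["grip_width"])
plan(482.5,345,100,175.2,2)
E
```

```text
[0.46748066 0.2680444  0.10893948] [-179.54125738   -2.36610637  175.81259669] [-0.14580516 -0.09069894 -1.82624427] 0.022947273255202374
[-0.0041, -0.0206, 0.0054, -0.0049, 0.039, 0.004]
[-0.0041, -0.0206, 0.0054, -0.0046, 0.039, 0.0042]
turn/row 1.2 mm/row 39.5
```

Emit:
play_rows(
  targets=[
    [-0.004, -0.02, 0.005, -0.005, 0.039, 0, 0],
    [-0.004, -0.02, 0.005, -0.005, 0.036, 0, 0],
    [0, 0, 0, 0, 0, 0, 0],
    [0, 0, 0, 0, 0, 0, 0],
  ],
)

```text
clock: 38.95
tool_pos: [0.4803, 0.3371, 0.1009]
eef_rot: [-179.3, -0.5, 175.0]
contact_force: [0.3, 0.7, -0.7]
grip_width: 0.0231
```

```bash
python3 - <<'E'
from h import *
s=robot.observe();print(s["tool_pos"],s["eef_rot"],s["contact_force"],s["grip_width"])
plan(482.5,345,65,175.2,1)
E
```

```text
[0.48031901 0.3370758  0.10085153] [-179.31123676   -0.53670158  175.03292738] [ 0.32123005  0.65938838 -0.66672434] 0.02308358577933531
[-0.012, -0.0094, -0.0029, -0.0018, 0.0085, 0.0357]
turn/row 0.9 mm/row 36.8
```

Emit:
play_rows(
  targets=[
    [-0.012, -0.009, -0.003, -0.001, 0.0085, 0.035, 0],
    [0, 0, 0, 0, 0, 0, 0],
    [0, 0, 0, 0, 0, 0, 0],
  ],
)

```text
clock: 39.33
tool_pos: [0.4826, 0.3401, 0.0653]
eef_rot: [-179.8, -0.1, 174.9]
contact_force: [0.1, -0.2, -1.0]
grip_width: 0.023
```

```bash
python3 - <<'E'
from h import *
s=robot.observe();print(s["tool_pos"],s["eef_rot"],s["contact_force"],s["grip_width"])
plan(482.5,345,44,175.2,1)
E
```

```text
[0.48263128 0.34005822 0.0652999 ] [-1.79843125e+02 -5.18450989e-02  1.74880330e+02] [ 0.13604738 -0.19139014 -1.0416878 ] 0.023001925553352683
[-0.0027, -0.0009, -0.0056, 0.0006, 0.005, 0.0213]
turn/row 0.4 mm/row 21.9
```

Emit:
play_rows(
  targets=[
    [-0.003, -0.001, -0.0055, 0.002, 0.005, 0.021, 0],
    [0, 0, 0, 0, 0, 0, 0],
  ],
)

```text
clock: 39.58
tool_pos: [0.4827, 0.3443, 0.0465]
eef_rot: [179.9, 0.1, 175.1]
contact_force: [-0.1, 0.8, -1.5]
grip_width: 0.0228
```

```bash
python3 - <<'E'
from h import *
s=robot.observe();print(s["tool_pos"],s["eef_rot"],s["contact_force"],s["grip_width"])
plan(482.5,345,25,175.2,1)
E
```

```text
[0.48274314 0.34427166 0.04654649] [1.79890508e+02 1.37135832e-01 1.75067735e+02] [-0.10688494  0.84143773 -1.50590897] 0.022843427642497468
[0.0019, 0.0024, -0.0023, 0.0004, 0.0007, 0.0215]
turn/row 0.2 mm/row 21.6
```

Emit:
play_rows(
  targets=[
    [0, 0.002, 0, 0.001, 0.001, 0.0215, 0],
    [0, 0, 0, 0, 0, 0, 0],
  ],
)

```text
clock: 39.83
tool_pos: [0.4833, 0.3453, 0.0258]
eef_rot: [179.8, 0.1, 175.0]
contact_force: [-1.3, -0.4, -1.4]
grip_width: 0.0228
```

Emit:
play_rows(
  targets=[
    [0, 0, 0, 0, 0, 0, 50],
    [0, 0, 0, 0, 0, 0, 50],
    [0, 0, 0, 0, 0, 0, 50],
    [0, 0, 0, 0, 0, 0, 50],
  ],
)

```text
clock: 40.33
tool_pos: [0.4851, 0.3462, 0.0278]
eef_rot: [179.6, 0.3, 175.0]
contact_force: [-0.5, 0.4, 0.6]
grip_width: 0.0426
```

Emit:
play_rows(
  targets=[
    [0, 0, 0, 0, 0, -0.03, 50],
    [0, 0, 0, 0, 0, -0.04, 50],
    [0, 0, 0, 0, 0, -0.04, 50],
    [0, 0, 0, 0, 0, -0.04, 50],
    [0, 0, 0, 0, 0, 0, 50],
  ],
)

```text
clock: 40.95
tool_pos: [0.4842, 0.3454, 0.1827]
eef_rot: [179.6, 0.3, 175.0]
contact_force: [0.1, 0.1, -1.0]
grip_width: 0.0425
```

Emit:
play_rows(
  targets=[
    [0, 0, 0, 0.02, 0.045, -0.01, 50],
    [0, 0, 0, 0.02, 0.045, -0.01, 50],
    [0, 0, 0, 0.02, 0.045, -0.01, 50],
    [0, 0, 0, 0.02, 0.045, -0.01, 50],
    [0, 0, 0, 0, 0.045, 0, 50],
  ],
)

```text
clock: 41.58
tool_pos: [0.4236, 0.5765, 0.221]
eef_rot: [180.0, 0.2, 174.5]
contact_force: [0.9, 1.2, 0.5]
grip_width: 0.0427
```

```bash
python3 - <<'E'
from h import *
s=robot.observe();print(s["tool_pos"],s["eef_rot"],s["contact_force"],s["grip_width"])
A=eyes.camera("top");B=eyes.camera("side")
for n in("top","side"):
  for q,P in(("harmonica140_center",(481,345,-.08)),("harmonica120_center",(477,286,-.08)),("harmonica100_center",(472,227,-.08)),("harmonica80_center",(467,166,-.08)),("capo_center",(651,4,0)),("jar",(474,80)),("metronome",(482,436))):
    m=near(n,q,P,30)
    if m is not None: print(n,q,fit(q,{n:m},P) if q in M else "",rect(n,m,.042 if q in M else .026))
f=lambda i:cv2.resize(i,(400,400),interpolation=cv2.INTER_CUBIC)
cv2.imwrite("pics/c6.png",np.hstack([f(A[120:290,110:280]),f(B[90:220,210:340])])[:,:,::-1])
E
```

```text
[0.42364445 0.57654629 0.22095055] [1.79957100e+02 1.72175468e-01 1.74481316e+02] [0.85392543 1.22776296 0.46570183] 0.042674105429151
top harmonica140_center (array([483.1, 346.5,  -4.8]), np.float64(0.122)) (array([482.1, 344.6]), array([140.4,  27.2]), -4.9)
top harmonica120_center (array([477.4, 286.4,  -4.5]), np.float64(0.126)) (array([476.5, 284.5]), array([120.5,  27.9]), -4.1)
top harmonica100_center (array([471.3, 227. ,  -4.7]), np.float64(0.169)) (array([470. , 225.8]), array([99., 26.]), -4.5)
top harmonica80_center (array([468.1, 165.6,  -4.1]), np.float64(0.09)) (array([467.3, 165.4]), array([85.1, 28.4]), -2.0)
top capo_center (array([6.492e+02, 3.000e+00, 6.000e-01]), np.float64(0.227)) (array([646.,   3.]), array([93.9, 22.9]), 1.2)
top jar  (array([471.6,  72.6]), array([51.2, 44.2]), 27.8)
top metronome  (array([481.6, 435.6]), array([59.5, 40. ]), -88.9)
side harmonica140_center (array([483.9, 354.7,  -5.4]), np.float64(0.217)) (array([483.2, 342.9]), array([137.2,  48.2]), -5.1)
side harmonica120_center (array([479. , 296.3,  -5.3]), np.float64(0.178)) (array([478. , 284.9]), array([118. ,  45.1]), -5.1)
side harmonica100_center (array([472.1, 234.4,  -4.4]), np.float64(0.14)) (array([471.5, 225.5]), array([96.5, 52.6]), -5.0)
side capo_center (array([653. ,   7.6,  -0.7]), np.float64(0.177)) (array([650.2,  -1.4]), array([97.3, 42.2]), -1.6)
side jar  (array([474. ,  85.5]), array([114.6,  45.6]), 85.4)
side metronome  (array([481.5, 455.3]), array([108.3,  36.9]), 86.2)
```

View pics/c6.png

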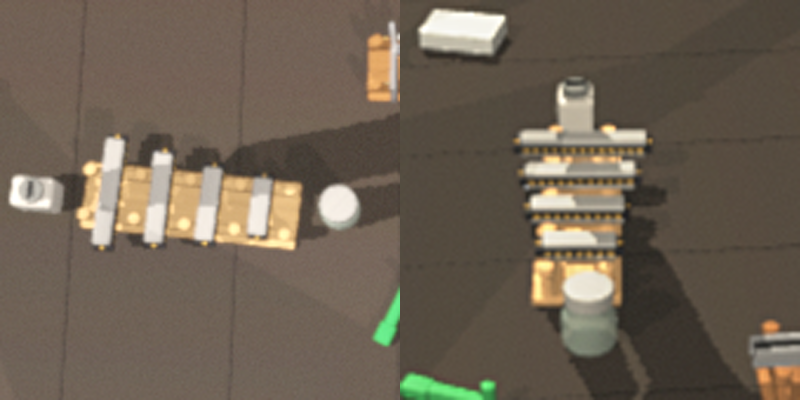

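All four are flat in their slots, centred, and graded 140→80 from the metronome (crop 35,193) to the jar (340,207). The capo is on the stand, and the neighbours have not moved. Handing in.

Emit:
play_rows(
  targets=[
    [0, 0, 0, 0, 0, 0, 50],
    [0, 0, 0, 0, 0, 0, 50],
  ],
)

```text
clock: 42.62
tool_pos: [0.426, 0.5738, 0.221]
eef_rot: [180.0, 0.3, 174.3]
contact_force: [-0.1, 0.1, 0.3]
grip_width: 0.043
```

```bash
python3 -c "
from plant import order; print(order.hand_in())"
```

```text
the job is handed in; nothing more can be done
None
```

The job is handed in at about 43 s of the 131 s allowed. All four harmonicas are in the pale rack, 140, 120, 100 and 80 mm from the metronome to the jar, and the capo is on the single stand. The gripper is open and clear of everything.

- **Placing:** in the last top-camera fits, each piece lies within about 2 mm of its slot centre and within about 1° of its slot.
- **Metronome and jar:** no move came near them. In the top camera both stand within about 1 mm of where they began. The side camera put the metronome about 10 mm further along y, but the rack's harmonicas now hide part of it there.
- **Disagreement:** the side camera reads y 5 to 10 mm higher than the top camera throughout, the old rack included, though only by about 3 mm. I trusted the top camera because it matched the arm's own position within about 1 mm.
- **Not confirmed:** the side camera gave no mask for the 80 mm harmonica in the final check, so its position there rests on the top fit and the picture.

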